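# Pack the play sandwich and press the picnic crate shut

### The job

Pack the wooden play sandwich away in its picnic crate: stack it squarely in the long middle pocket, the flat bread half first, then every filling slice that is out on the bench (in any order), then the domed bread half, dome up, and last the long cover over it. The long cover and the two small pot covers, which were only laid in loosely, must all be pressed down until they are fully home on their ledges. Leave the other toys where they are.

Things in the scene. Friction and masses are not known exactly. Their poses are not given: they have to be found in the camera images.
- crate: The picnic crate: a long narrow plywood box, 308 mm along its own y, 80 mm along x, 88 mm high to its rim, open on top; it does not move. Origin: centre of its underside. Along y: a square pot at each end, the long sandwich pocket in the middle; all 64 mm wide inside (x). Each long side has a finger cut-out 60 mm wide (y -30 to +30 mm), open from the 6 mm floor to the rim.
- pocket (a point): Centre of the floor of the sandwich pocket, 6 mm above the crate's underside; axes as the crate's (y along the pocket, z up). Up to the ledges, 66 mm above its floor, the pocket is 127 mm long (y) and 64 mm wide (x).
- cover_seat (a point): Centre of the middle pocket at the height of the ledges at its ends (72 mm above the bench, 16 mm under the rim), where the long cover rests when home. Opening above them 144 x 64 mm. A white bevelled spring catch stands 4 mm out of each end wall: a cover laid in stops on the catches about 10 mm too high; pushed past them with 10 to 15 N it goes home. Axes as the crate's.
- pot_seat_left (a point): The same for the square pot at the crate's +y end (opening 62 mm along y, 64 mm along x): centre of the pot at ledge height, 113 mm from the crate's middle. Same catches at its two y sides, same force.
- pot_seat_right (a point): The same for the pot at the crate's -y end.
- bread_base: Bottom half of the wooden play sandwich: flat slab with round ends, no scores, 120 mm long (y), 58 mm wide (x), 16 mm thick, 75 g. Loose on the bench. Origin: centre of its underside; z up.
- bread_top: Top half: same outline 120 x 58 mm, stepped into a dome 18 mm high with three slanting dark scores on top; its sides are upright for the lower 11 mm. 70 g. Loose on the bench, dome up. Origin: centre of its flat underside; y along its length, z up.
- fill_cheese: Filling slice, a plain rectangle 116 mm (y) x 58 mm (x) x 10 mm with black hole marks, 45 g. Loose; in some starts absent. Origin: centre of its underside; y along its length, z up.
- fill_tomato: Filling slice, a row of three overlapping discs, 120 mm (y) x 58 mm (x) x 10 mm, 45 g. Loose; in some starts absent. Origin: centre of its underside; y along its length, z up.
- fill_lettuce: Filling slice, a leaf with scalloped edge and veins, 120 mm (y) x 58 mm (x) x 10 mm, 45 g. Loose; in some starts absent. Origin: centre of its underside; y along its length, z up.
- cover: Long cover of the middle pocket: board 140 mm (y) x 58 mm (x) x 14 mm with an upright grip bar on top (80 mm along y, 20 mm thick in x, from 14 to 44 mm above the underside), 110 to 175 g. Loose on the bench. Origin: centre of its underside; z up.
- pot_cover_left: Small square cover 58 x 58 x 14 mm with a round knob (30 mm across, its flat top 26 mm above the underside), 50 g. Laid loosely in the pot at the crate's +y end, standing on its two catches about 10 mm above its ledges. Origin: centre of its underside; z up.
- pot_cover_right: The same for the pot at the crate's -y end.
- gear: Green toy gear, 100 mm across, 24 mm high, flat on the bench beyond the crate on the left; bystander. Origin: centre of its underside.
- teether: Teether ring, 80 mm across, 14 mm high, flat on the bench to the right; bystander. Origin: centre of its underside.
- chunky_cylinder: Upright chunky yellow cylinder, 56 mm across, 65 mm high, beyond the crate; bystander. Origin: centre of its underside.
- fire_engine: Black toy fire engine, 150 mm long (y), 66 mm wide, 83 mm high, on the bench at the far left; bystander. Origin: centre of its underside.
Mind the look-alikes: they are no part of the job. Leave any green look-alike of the fill_cheese alone. Leave any green look-alike of the bread_base alone.

How it is judged:
By the outcome, as a careful person would: the job done as asked, in the order asked, and still so for the second after the job is handed in, with the robot touching nothing.
Of fill_cheese, fill_tomato, fill_lettuce only 1 to 3 are there at a start; the rules pass over those that are not, and their reading is None.
At some moment in a run one of bread_base, bread_top, cover, fill_cheese, fill_tomato, fill_lettuce may be knocked a few centimetres aside while the robot is not near it.
Once in a run the grip may slacken for a moment while it holds something.
It also fails if it takes over 210 s, if anything falls off the work surface, if the arm or the gripper's body presses on something with over 40 N, if the wrist force passes 120 N, or if a joint passes its speed limit or range.

### The arm

A 6-joint arm with a two-finger parallel gripper is mounted at the origin on the work surface. World frame = base frame: x ahead of the robot, y to its left, z up, the work surface at z = 0. Lengths are in m, angles in rad, forces in N, time in s.
With the tool pointing down it reaches from about 0.35 to 0.925 m from the base axis. Payload 6.4 kg.
Tool frame: the origin (TCP) lies midway between the tips of the shut fingers; the grasp point (between the pads) lies 19 mm behind it (hold_point_z is the distance from the TCP to the grasp point, in m); z points along the fingers, y is the line along which they close (so a half turn about z gives the same grasp; the last joint's range is limited). The gripper opens to 94 mm and grips with 3 to 60 N. Pads are 16 mm wide; open, the fingers measure 119 mm over their backs; the gripper's body (75 mm by 177 mm) begins 78 mm behind the grasp point.
Start: joints at [1.021, 0.245, 1.558, -0, 1.339, -0.174], TCP at [0.239, 0.605, 0.205] pointing down, gripper open.
Joint ranges: [-3.13, 3.13], [-1.02, 2.26], [0.13, 2.54], [-0.95, 4.09], [0.21, 2.88], [-2.74, 2.74]. Speed limits (rad/s): [2.57, 2.57, 3.14, 3.14, 3.14, 3.14].

### API

Orientations are given as a rotation vector (axis times angle).
In Python, from plant import * gives the robot as it stands.
- The arm moves only by the tool jog_arm, never from a script. Its arguments are lists of equal length, an entry for each row: "delta_pos": the shift along the world's x, y, z in units of 0.15 m (1.0 is 0.15 m), a list of three; "angular": the turn, a rotation vector about the world's x, y, z in units of 180 degrees (1.0 is 180 degrees), a list of three; "jaw": the opening, from -1 (shut) to 1 (fully open). A call has 1 to 8 rows; each row is the pose to reach, as a shift and turn from the pose commanded when the call began, turning the shorter way round; what a row does not reach only later rows make up. A row lasts 1/12 s, in which the tool goes at most 41.7 mm and 7.16 degrees, less where a joint would pass 70% of its speed; a pose out of reach is approached as far as the arm can. A call with a number of a shift or a turn outside -1 to 1 is refused whole. A call with a gripper value outside its range is refused whole. The fingers move at their own pace and stop on an object; "force" is the grip in N (left out, the last holds). Time passes only in rows, so rows that repeat a pose let the fingers close. It gives the time, the measured TCP pose, the force, the opening and the grip force at its end, in the units of the state.
- sense(): the state, without advancing time (a new reading comes with each control period).
- grab_frame(name): name is "side" or "top" or "wrist"; returns the picture (400x640x3 uint8, blue, green, red); there is no depth.
- camera_params(name): a dict with "camera_matrix" (3x3 intrinsics, pixels), "k1" (the pictures are not rectified: a ray, as slopes to the right and down, at radius r is drawn at 1 + k1 r^2 times it, then the intrinsics apply), "R" (3x3) and "t" (3): a world point X has camera coordinates R X + t; the wrist camera has in their place "tool_from_camera" (4x4, takes a point from camera to tool coordinates, whose origin is the TCP and whose axes are the flange's). Camera axes: x right, y down, z forward; pixel columns grow to the right and rows downward; lengths in m; the calibration is good to about 2 mm. A picture is of the moment at which its call begins: read the wrist's pose just before it. camera_params takes no time and is no camera call.
- close_job(): hands the job in; it is judged then, once.
Trained networks look in the newest picture that a camera, given by its name, has taken for a name from the list of things; names that differ only in an ending like _2 or _b are one class to them, and where a whole thing is asked for, a point or a joint stands for the part that bears it (a point fixed in the world has none). Each returns a list of dicts, best first, with "conf" (0 to 1); they miss things now and then, are a little off and sometimes report something else, mostly with a low value. They report only what shows in the picture. A call takes as long as a camera call. They do not tell look-alikes from the thing itself.
- look_for(label, camera): "at" ([x, y, z] in m, in world coordinates, good to about 4 mm: the middle of the surface that is visible of it).
- cut_out(label, camera): "mask" (400x640 bool, what is visible of it).
- spot_point(label, camera): "at" ([x, y, z] in m, in world coordinates, good to about 4 mm: a listed point, or the origin of a listed thing).
The state is a dict: "time_s": time; "joints": joint angles; "qd": joint speeds; "tau": joint torques, N m; "position": TCP position; "tcp_rot": TCP orientation; "ft_force": force on the tool from outside, world axes, zero at the start; "ft_torque": the same for the moment, N m; "width": opening from 0.0 (shut) to 1.0 (fully open); "grip_force": force on a finger pad.
Only numpy, scipy, OpenCV 4.12 (cv2) and the standard library are available. Lean on these libraries where they do the work, as an engineer would, in place of code of your own. Each camera call takes 0.05 s, during which the arm holds its last target. There are 200 camera calls.

## Working session

There is one attempt and no reset: what is moved stays moved. The work goes in short steps, Python scripts to look and compute and a tool call to move; the robot and the scene stay as the last step left them, time stands still between calls to the robot, and variables do not carry over. Pictures are saved under pics/ and viewed, at most 14 in all, crops included, and the job is handed in when it is done.

Besides the shell and the picture viewer there is one more tool, called after "Call:" in YAML: its name, and indented under it one key for each argument. jog_arm: Moves the arm, as the interface text tells. Its arguments: {"type":"object","properties":{"delta_pos":{"type":"array","items":{"type":"array","items":{"type":"number","minimum":-1,"maximum":1}}},"angular":{"type":"array","items":{"type":"array","items":{"type":"number","minimum":-1,"maximum":1}}},"jaw":{"type":"array","items":{"type":"number"}},"force":{"type":"number"}},"required":["delta_pos","angular","jaw"]}

```bash
ls; mkdir -p pics
python3 - <<'E'
from plant import *
import cv2
s=sense();print(s)
for c in("top","side"):
    cv2.imwrite(f"pics/{c}0.png",grab_frame(c)); p=camera_params(c);print(c,p)
    for n in["crate","pocket","cover_seat","pot_seat_left","pot_seat_right","bread_base","bread_top","fill_cheese","fill_tomato","fill_lettuce","cover","pot_cover_left"]:
        print(n,[(round(d["conf"],2),d["at"]) for d in spot_point(n,c)][:4])
print(camera_params("wrist"))
E
```

```text
pics
{'time_s': 0.0, 'joints': array([ 1.02091388e+00,  2.45767317e-01,  1.55899213e+00, -6.65993602e-06,
        1.33873064e+00, -1.74106914e-01]), 'qd': array([ 0.00060515, -0.00089286, -0.00084761,  0.00053045, -0.00151933,
       -0.00117537]), 'tau': array([ 6.50475631e-04, -4.15825474e+01, -3.14605308e+01,  6.85392274e-02,
        3.31060973e-02, -1.40158177e-04]), 'position': array([0.23822717, 0.60412394, 0.20438705]), 'tcp_rot': array([-5.86673056e-01, -3.08564869e+00,  2.79033078e-03]), 'ft_force': array([ 0.44040056,  0.14973638, -0.49261539]), 'ft_torque': array([ 0.03566232, -0.00904355,  0.00251947]), 'grip_force': 0.0, 'width': 0.9977176854597556}
top {'camera_matrix': array([[385.12398856,   0.        , 321.69284149],
       [  0.        , 385.12398856, 199.65876406],
       [  0.        ,   0.        ,   1.        ]]), 'k1': 0.024411056921655263, 'R': array([[ 0.02633275, -0.99916738,  0.03116288],
       [-0.9959756 , -0.02889467, -0.08483925],
       [ 0.08566905, -0.02880342, -0.99590721]]), 't': array([-0.04010819,  0.54804893,  1.37600854])}
crate [(0.82, [0.633
[... 1974 characters left out ...]
 -0.0826, 0.0049]), (0.64, [0.6346, 0.1496, 0.076]), (0.25, [0.6318, 0.0403, 0.0048])]
pot_cover_left [(0.72, [0.6371, 0.1522, 0.0839])]
{'camera_matrix': array([[353.65172207,   0.        , 317.63940271],
       [  0.        , 353.65172207, 205.16791177],
       [  0.        ,   0.        ,   1.        ]]), 'k1': -0.028132910204554638, 'tool_from_camera': array([[-6.15686451e-04, -9.66984543e-01, -2.54834287e-01,
         7.51142115e-02],
       [ 9.99999780e-01, -6.58775247e-04,  8.37374237e-05,
        -7.57728915e-04],
       [-2.48851315e-04, -2.54834180e-01,  9.66984736e-01,
        -1.79395651e-01],
       [ 0.00000000e+00,  0.00000000e+00,  0.00000000e+00,
         1.00000000e+00]])}
```

View pics/top0.png

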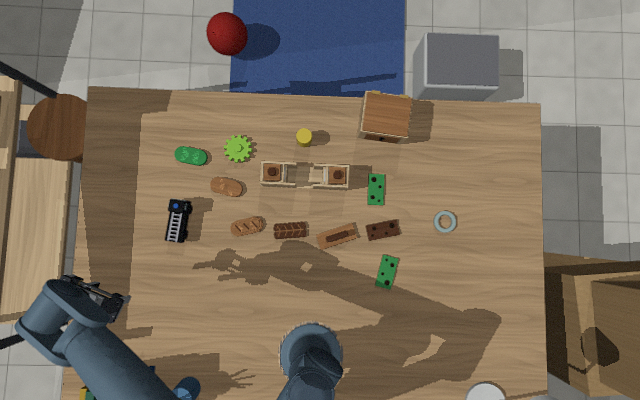

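View pics/side0.png

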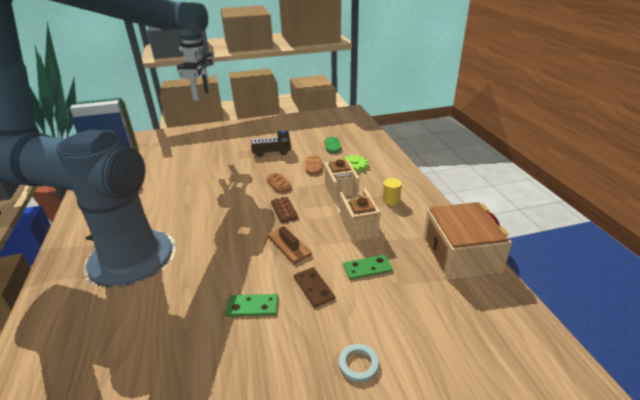

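Top view: the brown base is at (227,187) and a green look-alike at (191,156). The bread top is at (246,226), lettuce (290,230), cover (337,236) and brown cheese (383,230), with green cheese look-alikes at (376,190) and (387,271). The fire engine at (178,220) was falsely reported as tomato; I see no tomato.

Candidates:
- **Base:** (227,187) brown, chosen; (191,156) green, rejected.
- **Cheese:** (383,230) brown, chosen; the two green ones rejected.

I'll check these choices in a crop and get the yaws.

```bash
cat > h.py <<'E'
from plant import *
import numpy as np, cv2
from scipy.spatial.transform import Rotation as Ro
def cam(name):
    p=camera_params(name)
    if name=="wrist":
        s=sense(); T=np.eye(4);T[:3,:3]=Ro.from_rotvec(s["tcp_rot"]).as_matrix();T[:3,3]=s["position"]
        W=T@p["tool_from_camera"]; p["R"]=W[:3,:3].T; p["t"]=-p["R"]@W[:3,3]
    return p
def w2p(p,X):
    c=p["R"]@np.asarray(X,float)+p["t"]; m=c[:2]/c[2]; m=m*(1+p["k1"]*(m@m)); K=p["camera_matrix"]
    return K[:2,:2]@m+K[:2,2]
def p2w(p,uv,z):
    K=p["camera_matrix"]; d=(np.asarray(uv,float).reshape(-1,2)-K[:2,2])/K[0,0]; m=d.copy()
    for _ in range(8): m=d/(1+p["k1"]*(m**2).sum(1,keepdims=True))
    r=np.c_[m,np.ones(len(m))]@p["R"]; C=-p["R"].T@p["t"]
    return (C+r*((z-C[2])/r[:,2:]))[:,:2]
def rect(pts):
    """centre, (long,short), yaw deg of long axis from +y (ccw)"""
    (cx,cy),(a,b),t=cv2.minAreaRect((pts*1000).astype(np.float32))
    if a<b: a,b,t=b,a,t+90
    y=(t-90+90)%180-90
    return np.round([cx,cy],1),np.round([a,b],1),round(y,1)
def masks(n,c,p,z,img=None):
    out=[]
    for d in cut_out(n,c):
        m=d["mask"].astype(np.uint8); cs,_=cv2.findContours(m,0,2)
        if not cs: continue
        k=max(cs,key=cv2.contourArea)[:,0]
        col=img[d["mask"]].mean(0).astype(int) if img is not None else None
        out.append((round(d["conf"],2),rect(p2w(p,k,z)),col,(k.min(0),k.max(0))))
    return out
def look(labels,z,save=None):
    s=sense();p=cam("wrist");im=grab_frame("wrist")
    if save: cv2.imwrite(f"pics/{save}.png",im)
    R=Ro.from_rotvec(s["tcp_rot"]).as_matrix()
    print("t",round(s["time_s"],2),"tcp",np.round(s["position"]*1000,1),"close ang",round(np.degrees(np.arctan2(R[1,1],R[0,1])),1),"tilt",np.round(R[:2,2],4),"w",round(s["width"]*94,1),"F",np.round(s["ft_force"],1))
    for n in labels:
        for o in masks(n,"wrist",p,z[n],im)[:3]: print(n,o)
    return p,im
Z=dict(bread_base=.016,bread_top=.011,fill_cheese=.010,fill_lettuce=.010,fill_tomato=.01,cover=.014,crate=.088)
E
python3 - <<'E'
from h import *
p=cam("top");im=grab_frame("top")
for n in Z:
    for o in masks(n,"top",p,Z[n],im)[:3]: print(n,o)
cv2.imwrite("pics/crop1.png",cv2.resize(im[120:300,165:430],None,fx=3,fy=3,interpolation=2))
E
```

```text
bread_base (0.96, (array([587.5, 325.4]), array([114.2,  55.1]), -16.9), array([ 65, 100, 140]), (array([210, 177], dtype=int32), array([241, 196], dtype=int32)))
bread_base (0.85, (array([698.5, 454.6]), array([121.9,  61.4]), -12.4), array([ 70, 127,  56]), (array([175, 146], dtype=int32), array([207, 165], dtype=int32)))
bread_base (0.68, (array([637.5,  41.8]), array([329.8, 101. ]), 0.4), array([ 94, 120, 138]), (array([259, 161], dtype=int32), array([349, 189], dtype=int32)))
bread_top (0.93, (array([447. , 245.9]), array([118.9,  57.2]), 15.6), array([ 60,  92, 129]), (array([230, 216], dtype=int32), array([262, 235], dtype=int32)))
bread_top (0.39, (array([638.5,  42.8]), array([320. , 101.4]), 0.1), array([ 94, 120, 138]), (array([260, 161], dtype=int32), array([347, 189], dtype=int32)))
fill_cheese (0.79, (array([ 596.3, -222.3]), array([115.7,  58.3]), 88.7), array([ 64, 116,  52]), (array([367, 173], dtype=int32), array([383, 204], dtype=int32)))
fill_cheese (0.68, (array([ 446.9, -247. ]), array([122. ,  60.9]), 15.5), array([36, 51, 77]), (array([366, 219], dtype=int32)
[... 450 characters left out ...]
139]), (array([260, 161], dtype=int32), array([348, 189], dtype=int32)))
cover (0.93, (array([420.2, -79.2]), array([140.5,  56.2]), 19.8), array([ 54,  82, 117]), (array([316, 223], dtype=int32), array([355, 248], dtype=int32)))
cover (0.19, (array([588.2, 325.1]), array([118.1,  57.5]), -15.1), array([ 65,  99, 139]), (array([210, 177], dtype=int32), array([242, 195], dtype=int32)))
crate (0.73, (array([628.8,  40.4]), array([306.8,  92.7]), -1.0), array([ 95, 121, 138]), (array([260, 161], dtype=int32), array([348, 189], dtype=int32)))
crate (0.69, (array([629.6, -72.6]), array([53. , 52.5]), -88.6), array([ 50,  77, 110]), (array([329, 168], dtype=int32), array([344, 183], dtype=int32)))
```

View pics/crop1.png

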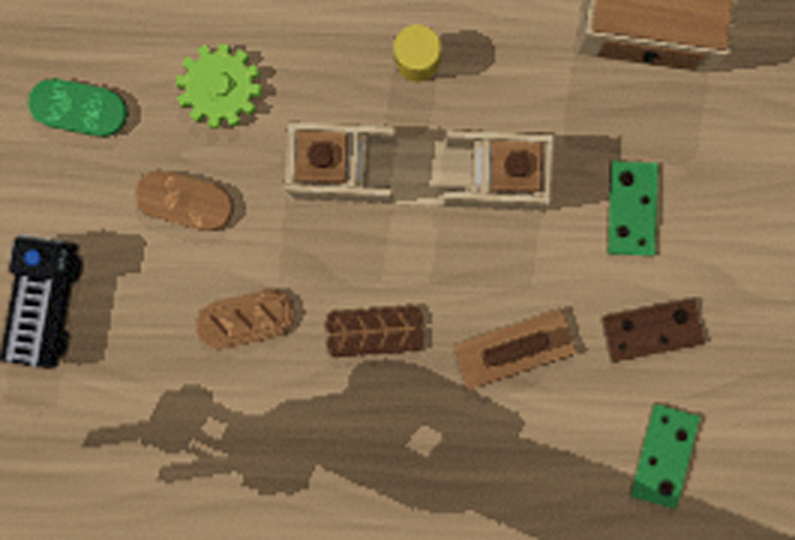

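Call:
jog_arm:
  delta_pos:
    - [0.3, -0.2, 0]
    - [0.6, -0.4, 0]
    - [0.9, -0.7, 0]
    - [0.9, -0.9, 0]
    - [1, -1, 0]
    - [1, -1, 0]
    - [1, -1, 0]
    - [1, -1, 0]
  angular:
    - [0, 0, -0.32]
    - [0, 0, -0.32]
    - [0, 0, -0.32]
    - [0, 0, -0.32]
    - [0, 0, -0.32]
    - [0, 0, -0.32]
    - [0, 0, -0.32]
    - [0, 0, -0.32]
  jaw: [1, 1, 1, 1, 1, 1, 1, 1]

```text
time_s: 2.37
position: [0.3895, 0.4537, 0.2056]
tcp_rot: [-2.005, -2.419, -0.0]
ft_force: [-0.3, 0.4, -0.2]
width: 1.001
grip_force: 0.0
```

The crop confirms it: the brown base is at crop (184,200) and the brown cheese at (655,330). The green ones are decoys, and there is no tomato.

Call:
jog_arm:
  delta_pos:
    - [0.25, -0.25, -0.1]
    - [0.5, -0.5, -0.2]
    - [0.75, -0.75, -0.3]
    - [1, -1, -0.3]
    - [1, -1, -0.3]
    - [1, -1, -0.3]
  angular:
    - [0, 0, -0.149]
    - [0, 0, -0.149]
    - [0, 0, -0.149]
    - [0, 0, -0.149]
    - [0, 0, -0.149]
    - [0, 0, -0.149]
  jaw: [1, 1, 1, 1, 1, 1]

```text
time_s: 2.87
position: [0.5417, 0.3004, 0.1596]
tcp_rot: [2.507, 1.891, -0.001]
ft_force: [0.2, -0.9, 0.0]
width: 0.998
grip_force: 0.0
```

Call:
jog_arm:
  delta_pos:
    - [0.18, -0.33, 0]
    - [0.18, -0.33, 0]
    - [0.18, -0.33, 0]
    - [0.18, -0.33, 0]
  angular:
    - [0, 0, 0]
    - [0, 0, 0]
    - [0, 0, 0]
    - [0, 0, 0]
  jaw: [1, 1, 1, 1]

```text
time_s: 3.2
position: [0.5655, 0.2552, 0.1606]
tcp_rot: [-2.504, -1.897, -0.0]
ft_force: [-0.8, 0.4, 0.7]
width: 0.998
grip_force: 0.0
```

Run:
```python
from h import *
look(["bread_base"],Z,"w1")
```

```text
t 3.2 tcp [565.5 255.2 160.6] close ang -15.7 tilt [-0.0002  0.0006] w 93.8 F [-0.8  0.4  0.7]
bread_base (0.84, (array([587.9, 325.4]), array([117.4,  58.6]), -14.3), array([ 54,  86, 130]), (array([288,  41], dtype=int32), array([355, 177], dtype=int32)))
```

View pics/w1.png

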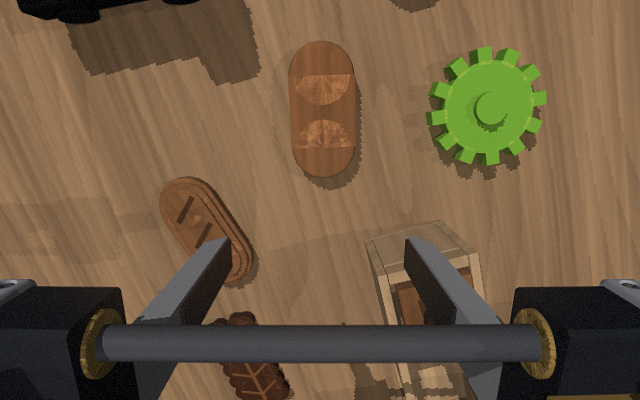

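The wrist view shows the base at (322,109), clearly brown with smooth faces. It measures (587.9, 325.4) mm at yaw -14.3°, and its 58.6 mm width is right. Next: grasp it.

Call:
jog_arm:
  delta_pos:
    - [0.147, 0.467, -0.2]
    - [0.147, 0.467, -0.45]
    - [0.147, 0.467, -0.7]
    - [0.147, 0.467, -0.8]
    - [0.147, 0.467, -0.95]
    - [0.147, 0.467, -0.95]
  angular:
    - [0, 0, 0.008]
    - [0, 0, 0.008]
    - [0, 0, 0.008]
    - [0, 0, 0.008]
    - [0, 0, 0.008]
    - [0, 0, 0.008]
  jaw: [1, 1, 1, 1, 1, 1]

```text
time_s: 3.8
position: [0.5822, 0.3256, 0.0117]
tcp_rot: [-2.474, -1.931, 0.016]
ft_force: [-0.3, -0.2, -1.2]
width: 0.999
grip_force: 0.0
```

Call:
jog_arm:
  delta_pos:
    - [0, 0, -0.1]
    - [0, 0, -0.1]
    - [0, 0, -0.1]
    - [0, 0, -0.1]
    - [0, 0, -0.1]
    - [0, 0, -0.1]
    - [0, 0, -0.1]
    - [0, 0, -0.1]
  angular:
    - [0, 0, 0]
    - [0, 0, 0]
    - [0, 0, 0]
    - [0, 0, 0]
    - [0, 0, 0]
    - [0, 0, 0]
    - [0, 0, 0]
    - [0, 0, 0]
  jaw: [1, 1, 0, 0, -0.1, -0.1, -0.1, -0.1]
  force: 25

```text
time_s: 4.47
position: [0.5881, 0.3252, 0.0036]
tcp_rot: [2.479, 1.929, 0.002]
ft_force: [0.0, -0.8, 3.4]
width: 0.616
grip_force: 25.4
```

Call:
jog_arm:
  delta_pos:
    - [0, 0, 0.2]
    - [0, 0, 0.4]
    - [0, 0, 0.7]
    - [0, 0, 1]
    - [0.1, -0.25, 1]
    - [0.2, -0.5, 1]
    - [0.29, -0.7, 1]
    - [0.29, -0.9, 1]
  angular:
    - [0, 0, 0]
    - [0, 0, 0]
    - [0, 0, 0]
    - [0, 0, 0.03]
    - [0, 0, 0.06]
    - [0, 0, 0.074]
    - [0, 0, 0.074]
    - [0, 0, 0.074]
  jaw: [-0.1, -0.1, -0.1, -0.1, -0.1, -0.1, -0.1, -0.1]

```text
time_s: 5.13
position: [0.6329, 0.1882, 0.1536]
tcp_rot: [2.238, 2.202, 0.002]
ft_force: [0.3, -0.1, -1.5]
width: 0.617
grip_force: 25.0
```

Call:
jog_arm:
  delta_pos:
    - [0, -0.3, 0.2]
    - [0, -0.6, 0.4]
    - [0, -0.9, 0.7]
    - [0, -1, 0.7]
    - [0, -1, 0.7]
    - [0, -1, 0.7]
  angular:
    - [0, 0, 0]
    - [0, 0, 0]
    - [0, 0, 0]
    - [0, 0, 0]
    - [0, 0, 0]
    - [0, 0, 0]
  jaw: [-0.1, -0.1, -0.1, -0.1, -0.1, -0.1]

```text
time_s: 5.63
position: [0.6325, 0.0371, 0.2612]
tcp_rot: [2.24, 2.196, 0.005]
ft_force: [-0.3, 1.5, -0.7]
width: 0.614
grip_force: 25.0
```

Run:
```python
from h import *
p,im=look(["bread_base"],{"bread_base":.25},"w2")
for n in("pocket","cover_seat","pot_seat_left","pot_seat_right","crate"):
    print(n,[(round(d["conf"],2),d["at"]) for d in spot_point(n,"wrist")][:2])
print(sense()["grip_force"])
```

```text
t 5.63 tcp [632.5  37.1 261.2] close ang -1.1 tilt [ 0.0054 -0.001 ] w 57.7 F [-0.3  1.5 -0.7]
bread_base (0.95, (array([631.2,  40.3]), array([111.3,  66.4]), -0.5), array([ 59,  94, 140]), (array([258, 141], dtype=int32), array([376, 324], dtype=int32)))
bread_base (0.47, (array([633.6, 133.9]), array([32.5, 32. ]), -0.1), array([ 47,  73, 111]), (array([287,  31], dtype=int32), array([350,  99], dtype=int32)))
pocket []
cover_seat [(0.46, [0.6353, 0.1529, 0.0785])]
pot_seat_left []
pot_seat_right []
crate []
24.992971122264862
```

View pics/w2.png

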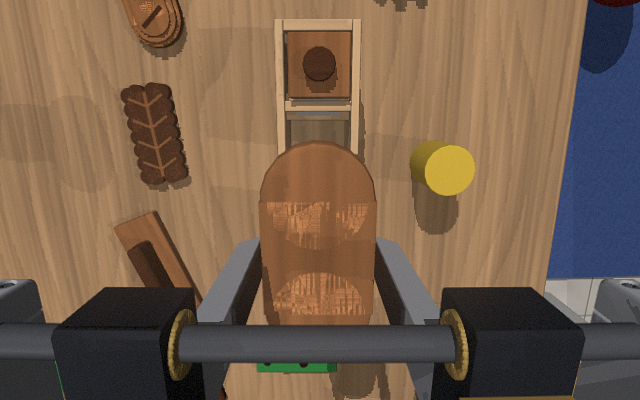

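View: the slab is held squarely, far end at (318,141). Crate +y end rim corners are near (275,19) and (361,19), and the left pot knob is at (318,63). I'll extract the crate edges to subpixel.

Run:
```python
from h import *
p=cam("wrist");im=cv2.imread("pics/w2.png")
g=cv2.GaussianBlur(im,(3,3),0).astype(float)
hsv=cv2.cvtColor(im,cv2.COLOR_BGR2HSV)
for r in range(26,140,10):
    row=g[r-1:r+2].mean(0); d=np.abs(np.diff(row,axis=0)).sum(1)
    pk=[c for c in range(262,372) if d[c]>25 and d[c]==d[max(0,c-2):c+3].max()]
    print(r,[(c,int(d[c])) for c in pk])
for c in (300,318,335):
    col=g[:,c-2:c+3].mean(1); d=np.abs(np.diff(col,axis=0)).sum(1)
    print("col",c,[(q,int(d[q])) for q in range(5,150) if d[q]>25 and d[q]==d[max(0,q-2):q+3].max()])
for uv in[(275.5,19),(361,19),(318,141.5)]: print(uv,p2w(p,uv,.088)*1000,p2w(p,uv,.274)*1000)
print([w2p(p,(632,.0,.0))])
```

```text
26 [(274, 64), (283, 70), (353, 64), (360, 65)]
36 [(274, 58), (281, 111), (352, 149), (359, 59)]
46 [(274, 65), (282, 129), (286, 40), (352, 125), (359, 54)]
56 [(274, 63), (282, 126), (287, 49), (303, 43), (334, 60), (351, 123), (359, 67)]
66 [(274, 53), (282, 126), (287, 53), (302, 51), (335, 69), (351, 153), (359, 67)]
76 [(275, 64), (283, 115), (287, 57), (304, 42), (336, 42), (351, 160), (358, 60)]
86 [(275, 66), (283, 122), (287, 47), (335, 32), (351, 147), (358, 55)]
96 [(275, 53), (283, 131), (351, 116), (358, 121)]
106 [(276, 63), (283, 69), (290, 49), (295, 26), (351, 63), (358, 124), (363, 69)]
116 [(276, 74), (284, 107), (350, 143), (358, 113), (363, 83)]
126 [(276, 72), (284, 124), (290, 53), (343, 26), (350, 134), (358, 92), (364, 78)]
136 [(277, 65), (284, 124), (290, 52), (350, 121), (357, 109), (363, 70)]
col 300 [(18, 50), (29, 134), (98, 53), (105, 88), (110, 86), (146, 26)]
col 318 [(18, 60), (29, 127), (45, 54), (81, 40), (92, 51), (96, 53), (105, 85), (110, 75), (115, 25), (118, 35), (143, 28)]
col 335 [(18, 58), (29, 128), (96, 42), (105, 84), (110, 77), (118, 25)]
(275.5, 19) [[592.84224992 197.53554551]] [[613.07565003 153.56222875]]
(361, 19) [[669.76004104 196.38908461]] [[648.85617634 153.02891944]]
(318, 141.5) [[629.56071859  87.74553526]] [[630.15630348 102.49024276]]
[array([48673514.08254395,  -631358.07322784])]
```

Run:
```python
from h import *
p=cam("wrist")
for uv in[(317.3,36),(317.5,86),(317.9,136),(275,46),(360,46),(318,19),(318,30),(318,105.5),(318,110.5),(318,142)]: print(uv,np.round(p2w(p,uv,.088)*1000,1))
print(np.round(p2w(p,(318,142),.274)*1000,1),sense()["position"],sense()["time_s"])
im=grab_frame("wrist"); look([],Z)
for c in("top","side"):
    grab_frame(c)
    for n in("crate","pocket","cover_seat","pot_seat_left","pot_seat_right"): print(c,n,[(round(d["conf"],2),d["at"]) for d in spot_point(n,c)][:1])
```

```text
(317.3, 36) [[630.3 182.7]]
(317.5, 86) [[629.8 139.2]]
(317.9, 136) [[629.5  93. ]]
(275, 46) [[591.4 174.8]]
(360, 46) [[669.2 173.7]]
(318, 19) [[631.1 196.9]]
(318, 30) [[631.  187.7]]
(318, 105.5) [[630.  121.5]]
(318, 110.5) [[630.  116.9]]
(318, 142) [[629.6  87.3]]
[[630.2 102.3]] [0.63043294 0.04164185 0.25635376] 5.9833
t 6.03 tcp [630.6  41.4 256.7] close ang -0.8 tilt [-0.002   0.0004] w 57.8 F [ 0.3 -0.4 -0.4]
top crate [(0.21, [0.4879, -0.4793, 0.0026])]
top pocket [(0.5, [0.4486, 0.2469, 0.0017])]
top cover_seat [(0.62, [0.4575, 0.4851, 0.0008])]
top pot_seat_left [(0.72, [0.633, 0.1528, 0.0656])]
top pot_seat_right [(0.96, [0.6317, -0.074, 0.0726])]
side crate [(0.87, [0.6383, 0.0412, 0.0007])]
side pocket [(0.82, [0.6354, 0.039, 0.0035])]
side cover_seat [(0.56, [0.6342, 0.0411, 0.0703])]
side pot_seat_left [(0.9, [0.6365, 0.1508, 0.0745])]
side pot_seat_right [(0.64, [0.6315, -0.0745, 0.0701])]
```

The w2 frame was taken while the arm was still moving, so I'll retake it at rest.

```bash
cat >> h.py <<'E'
def pk1(d,lo,hi):
    q=lo+int(np.argmax(d[lo:hi])); w=d[q-1:q+2]; return q+0.5+(w[2]-w[0])/(2*(2*w[1]-w[0]-w[2])+1e-9)
E
python3 - <<'E'
from h import *
s0=sense()["position"];p=cam("wrist");im=grab_frame("wrist");print(s0,sense()["position"])
g=cv2.GaussianBlur(im,(3,3),0).astype(float)
cl=[]
for r in range(30,140,5):
    row=g[r-1:r+2].mean(0); d=np.abs(np.diff(row,axis=0)).sum(1)
    pk=[c for c in range(255,380) if d[c]>35 and d[c]==d[max(0,c-2):c+3].max()]
    if r%15==0: print(r,pk)
for c in (300,335):
    col=g[:,c-2:c+3].mean(1); d=np.abs(np.diff(col,axis=0)).sum(1)
    print("col",c,[(q,int(d[q])) for q in range(5,150) if d[q]>25 and d[q]==d[max(0,q-2):q+3].max()])
cv2.imwrite("pics/w3.png",im)
np.savez("w3.npz",R=p["R"],t=p["t"])
E
```

```text
[0.6311298  0.04013888 0.25799893] [0.6311277  0.04014577 0.25799399]
30 [277, 284, 356, 363]
45 [277, 285, 355, 363]
60 [277, 285, 290, 306, 337, 355, 362]
75 [277, 285, 290, 307, 339, 354, 362]
90 [278, 286, 290, 354, 361]
105 [278, 285, 292, 354, 361]
120 [279, 286, 353, 361, 366]
135 [279, 286, 293, 353, 360, 367]
col 300 [(21, 59), (32, 131), (101, 65), (109, 84), (113, 93), (146, 28)]
col 335 [(21, 61), (32, 122), (92, 38), (101, 58), (108, 82), (113, 84), (146, 25)]
```

Run:
```python
from h import *
p=cam("wrist");f=np.load("w3.npz");p["R"]=f["R"];p["t"]=f["t"]
for uv in[(320.5,30),(320.3,75),(320.1,120),(320,135)]+[(277.7,52),(363,52),(285.5,52),(355.7,52)]+[(320,r) for r in(21.5,32.5,108.8,113.5)]: print(uv,np.round(p2w(p,uv,.088)*1000,1))
print("slab end",np.round(p2w(p,(320,145.5),.258+.013)*1000,1),"at rim z",np.round(p2w(p,(320,101),.08)*1000,1))
```

```text
(320.5, 30) [[634.7 186.4]]
(320.3, 75) [[633.9 147.5]]
(320.1, 120) [[633.1 106.5]]
(320, 135) [[632.8  92.3]]
(277.7, 52) [[595.  168.3]]
(363, 52) [[673.6 167.1]]
(285.5, 52) [[602.2 168.2]]
(355.7, 52) [[666.8 167.2]]
(320, 21.5) [[634.3 193.6]]
(320, 32.5) [[634.2 184.3]]
(320, 108.8) [[633.2 116.9]]
(320, 113.5) [[633.1 112.5]]
slab end [[631.8  98.8]] at rim z [[633.4 124.3]]
```

Crate at rest: centre ≈ (632, 40.3) mm, yaw -1.15°, consistent with the networks. The slab is within about 1 mm of the TCP along its length. Lower it in.

Call:
jog_arm:
  delta_pos:
    - [0.003, 0.002, -0.25]
    - [0.003, 0.002, -0.5]
    - [0.003, 0.002, -0.75]
    - [0.003, 0.002, -0.98]
    - [0.003, 0.002, -0.98]
    - [0.003, 0.002, -0.98]
    - [0.003, 0.002, -0.98]
  angular:
    - [0, 0, -0.001]
    - [0, 0, -0.001]
    - [0, 0, -0.001]
    - [0, 0, -0.001]
    - [0, 0, -0.001]
    - [0, 0, -0.001]
    - [0, 0, -0.001]
  jaw: [-0.1, -0.1, -0.1, -0.1, -0.1, -0.1, -0.1]

```text
time_s: 7.32
position: [0.6331, 0.0403, 0.1134]
tcp_rot: [2.24, 2.199, 0.004]
ft_force: [-0.0, -0.4, -0.3]
width: 0.612
grip_force: 25.0
```

Call:
jog_arm:
  delta_pos:
    - [0, 0, -0.06]
    - [0, 0, -0.12]
    - [0, 0, -0.18]
    - [0, 0, -0.24]
    - [0, 0, -0.3]
    - [0, 0, -0.3]
  angular:
    - [0, 0, 0]
    - [0, 0, 0]
    - [0, 0, 0]
    - [0, 0, 0]
    - [0, 0, 0]
    - [0, 0, 0]
  jaw: [-0.1, -0.1, -0.1, -0.1, -0.1, -0.1]

```text
time_s: 7.82
position: [0.6308, 0.0406, 0.0637]
tcp_rot: [-2.241, -2.199, 0.001]
ft_force: [0.6, -0.5, -1.6]
width: 0.614
grip_force: 25.0
```

Call:
jog_arm:
  delta_pos:
    - [0, 0, -0.08]
    - [0, 0, -0.16]
    - [0, 0, -0.24]
    - [0, 0, -0.31]
    - [0, 0, -0.37]
    - [0, 0, -0.37]
  angular:
    - [0, 0, 0]
    - [0, 0, 0]
    - [0, 0, 0]
    - [0, 0, 0]
    - [0, 0, 0]
    - [0, 0, 0]
  jaw: [-0.1, -0.1, -0.1, -0.1, -0.1, -0.1]

```text
time_s: 8.32
position: [0.6309, 0.0406, 0.0088]
tcp_rot: [-2.241, -2.2, 0.002]
ft_force: [-0.9, 0.8, -0.0]
width: 0.617
grip_force: 25.0
```

Call:
jog_arm:
  delta_pos:
    - [0, 0, 0]
    - [0, 0, 0]
    - [0, 0, 0]
    - [0, 0, 0.2]
    - [0, 0, 0.5]
    - [0, 0, 0.8]
    - [0, 0, 0.98]
    - [0, 0, 0.98]
  angular:
    - [0, 0, 0]
    - [0, 0, 0]
    - [0, 0, 0]
    - [0, 0, 0]
    - [0, 0, 0]
    - [0, 0, 0]
    - [0, 0, 0]
    - [0, 0, 0]
  jaw: [0.5, 0.7, 0.7, 0.7, 1, 1, 1, 1]

```text
time_s: 8.98
position: [0.6367, 0.0401, 0.1672]
tcp_rot: [2.233, 2.192, 0.016]
ft_force: [1.3, -0.0, 1.3]
width: 0.998
grip_force: 0.0
```

Call:
jog_arm:
  delta_pos:
    - [-0.25, -0.05, 0]
    - [-0.5, -0.1, 0]
    - [-0.75, -0.15, 0]
    - [-1, -0.18, 0]
    - [-1, -0.18, 0]
  angular:
    - [0, 0, 0.041]
    - [0, 0, 0.041]
    - [0, 0, 0.041]
    - [0, 0, 0.041]
    - [0, 0, 0.041]
  jaw: [1, 1, 1, 1, 1]

```text
time_s: 9.4
position: [0.4744, 0.0142, 0.1543]
tcp_rot: [-2.092, -2.335, 0.006]
ft_force: [-0.3, -0.5, -1.1]
width: 1.0
grip_force: 0.0
```

Call:
jog_arm:
  delta_pos:
    - [-0.26, 0, 0]
    - [-0.26, 0, 0]
    - [-0.26, 0, 0]
    - [-0.26, 0, 0]
    - [-0.26, 0, 0]
    - [-0.26, 0, 0]
  angular:
    - [0, 0, 0]
    - [0, 0, 0]
    - [0, 0, 0]
    - [0, 0, 0]
    - [0, 0, 0]
    - [0, 0, 0]
  jaw: [1, 1, 1, 1, 1, 1]

```text
time_s: 9.9
position: [0.4441, 0.0133, 0.1583]
tcp_rot: [2.095, 2.34, 0.001]
ft_force: [0.8, -0.1, -0.8]
width: 0.997
grip_force: 0.0
```

Run:
```python
from h import *
look(["fill_lettuce"],Z,"w4")
```

```text
t 9.9 tcp [444.1  13.3 158.3] close ang 6.3 tilt [ 0.0015 -0.0003] w 93.7 F [ 0.8 -0.1 -0.8]
fill_lettuce (0.55, (array([436.3,  88.1]), array([119.1,  58.3]), 6.2), array([36, 55, 85]), (array([286,  39], dtype=int32), array([353, 176], dtype=int32)))
```

View pics/w4.png

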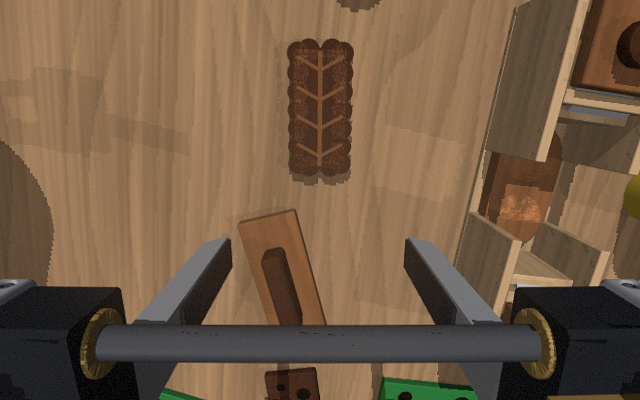

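The lettuce at (320,107) measures cleanly: (436.3, 88.1), 119x58, yaw 6.2°. The base is visible lying flat in the pocket at (520,190).

Call:
jog_arm:
  delta_pos:
    - [-0.045, 0.25, -0.2]
    - [-0.045, 0.495, -0.45]
    - [-0.045, 0.495, -0.7]
    - [-0.045, 0.495, -0.85]
    - [-0.045, 0.495, -0.93]
    - [-0.045, 0.495, -0.93]
    - [-0.045, 0.495, -0.93]
  angular:
    - [0, 0, 0]
    - [0, 0, 0]
    - [0, 0, 0]
    - [0, 0, 0]
    - [0, 0, 0]
    - [0, 0, 0]
    - [0, 0, 0]
  jaw: [1, 1, 1, 1, 1, 1, 1]

```text
time_s: 10.58
position: [0.4359, 0.0878, 0.0177]
tcp_rot: [-2.095, -2.34, 0.001]
ft_force: [-0.1, 0.3, 0.2]
width: 1.001
grip_force: 0.0
```

Call:
jog_arm:
  delta_pos:
    - [0, 0, -0.1]
    - [0, 0, -0.1]
    - [0, 0, -0.1]
    - [0, 0, -0.1]
    - [0, 0, -0.1]
    - [0, 0, -0.1]
    - [0, 0, -0.1]
    - [0, 0, -0.1]
  angular:
    - [0, 0, 0]
    - [0, 0, 0]
    - [0, 0, 0]
    - [0, 0, 0]
    - [0, 0, 0]
    - [0, 0, 0]
    - [0, 0, 0]
    - [0, 0, 0]
  jaw: [1, 1, 0, 0, -0.1, -0.1, -0.1, -0.1]
  force: 25

```text
time_s: 11.25
position: [0.4362, 0.0877, 0.0034]
tcp_rot: [2.095, 2.34, 0.001]
ft_force: [0.5, -0.4, 2.5]
width: 0.612
grip_force: 25.1
```

Call:
jog_arm:
  delta_pos:
    - [0, 0, 0.25]
    - [0, 0, 0.5]
    - [0.1, 0, 0.8]
    - [0.3, -0.1, 1]
    - [0.5, -0.2, 1]
    - [0.75, -0.315, 1]
    - [1, -0.315, 1]
    - [1, -0.315, 1]
  angular:
    - [0, 0, 0]
    - [0, 0, 0]
    - [0, 0, 0]
    - [0, 0, -0.041]
    - [0, 0, -0.041]
    - [0, 0, -0.041]
    - [0, 0, -0.041]
    - [0, 0, -0.041]
  jaw: [-0.1, -0.1, -0.1, -0.1, -0.1, -0.1, -0.1, -0.1]

```text
time_s: 11.92
position: [0.5903, 0.0389, 0.1519]
tcp_rot: [2.244, 2.198, 0.001]
ft_force: [-0.0, 0.3, -0.9]
width: 0.608
grip_force: 25.0
```

Call:
jog_arm:
  delta_pos:
    - [0.2, 0, 0]
    - [0.305, 0, 0]
    - [0.305, 0, 0]
    - [0.305, 0, 0]
    - [0.305, 0, -0.1]
    - [0.305, 0, -0.2]
    - [0.305, 0, -0.28]
    - [0.305, 0, -0.28]
  angular:
    - [0, 0, 0]
    - [0, 0, 0]
    - [0, 0, 0]
    - [0, 0, 0]
    - [0, 0, 0]
    - [0, 0, 0]
    - [0, 0, 0]
    - [0, 0, 0]
  jaw: [-0.1, -0.1, -0.1, -0.1, -0.1, -0.1, -0.1, -0.1]

```text
time_s: 12.58
position: [0.6284, 0.0409, 0.1079]
tcp_rot: [-2.239, -2.198, 0.006]
ft_force: [-0.3, 0.8, -0.9]
width: 0.614
grip_force: 25.0
```

Run:
```python
from h import *
look(["fill_lettuce"],{"fill_lettuce":.118},"w5")
```

```text
t 12.58 tcp [628.4  40.9 107.9] close ang -1.1 tilt [-0.006   0.0006] w 57.7 F [-0.3  0.8 -0.9]
fill_lettuce (0.79, (array([627.3,  52.4]), array([99. , 56.7]), -1.1), array([39, 57, 89]), (array([259, 140], dtype=int32), array([376, 324], dtype=int32)))
```

View pics/w5.png

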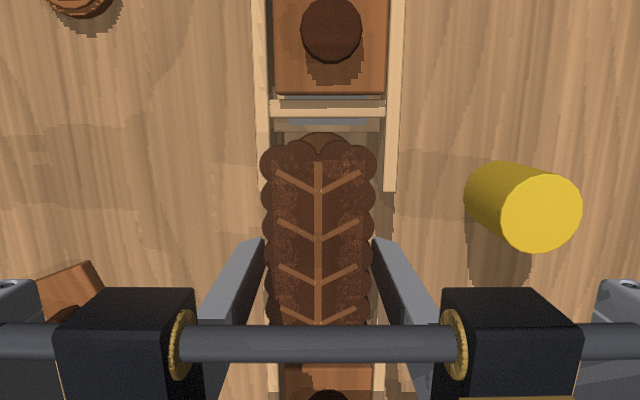

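The lettuce is held squarely (259–376 columns); the arm was still settling in x. Continue down.

Call:
jog_arm:
  delta_pos:
    - [0, 0, 0]
    - [0, 0, 0]
    - [0, 0, -0.08]
    - [0, 0, -0.16]
    - [0, 0, -0.25]
    - [0, 0, -0.35]
    - [0, 0, -0.45]
    - [0, 0, -0.45]
  angular:
    - [0, 0, 0]
    - [0, 0, 0]
    - [0, 0, 0]
    - [0, 0, 0]
    - [0, 0, 0]
    - [0, 0, 0]
    - [0, 0, 0]
    - [0, 0, 0]
  jaw: [-0.1, -0.1, -0.1, -0.1, -0.1, -0.1, -0.1, -0.1]

```text
time_s: 13.35
position: [0.6307, 0.0406, 0.0393]
tcp_rot: [-2.241, -2.2, 0.001]
ft_force: [3.1, -0.3, -1.6]
width: 0.613
grip_force: 25.0
```

Call:
jog_arm:
  delta_pos:
    - [0, 0, -0.06]
    - [0, 0, -0.11]
    - [0, 0, -0.11]
    - [0, 0, -0.11]
    - [0, 0, -0.11]
    - [0, 0, -0.11]
    - [0, 0, 0.2]
    - [0, 0, 0.4]
  angular:
    - [0, 0, 0]
    - [0, 0, 0]
    - [0, 0, 0]
    - [0, 0, 0]
    - [0, 0, 0]
    - [0, 0, 0]
    - [0, 0, 0]
    - [0, 0, 0]
  jaw: [-0.1, -0.1, -0.1, 0.5, 0.7, 0.7, 0.7, 1]

```text
time_s: 14.02
position: [0.6297, 0.0407, 0.1026]
tcp_rot: [-2.239, -2.198, 0.005]
ft_force: [-0.1, 0.7, 1.5]
width: 0.887
grip_force: 0.0
```

Call:
jog_arm:
  delta_pos:
    - [0, 0, 0.25]
    - [-0.15, -0.1, 0.4]
    - [-0.35, -0.3, 0.4]
    - [-0.5, -0.5, 0.4]
    - [-0.6, -0.75, 0.4]
    - [-0.613, -0.97, 0.4]
    - [-0.613, -0.97, 0.4]
  angular:
    - [0, 0, 0]
    - [0, 0, 0.093]
    - [0, 0, 0.093]
    - [0, 0, 0.093]
    - [0, 0, 0.093]
    - [0, 0, 0.093]
    - [0, 0, 0.093]
  jaw: [1, 1, 1, 1, 1, 1, 1]

```text
time_s: 14.6
position: [0.5389, -0.1095, 0.1643]
tcp_rot: [1.903, 2.497, -0.001]
ft_force: [0.7, 0.3, -0.5]
width: 1.001
grip_force: 0.0
```

Call:
jog_arm:
  delta_pos:
    - [-0.15, -0.25, 0]
    - [-0.3, -0.5, 0]
    - [-0.5, -0.75, 0]
    - [-0.613, -0.97, 0]
    - [-0.613, -0.97, 0]
    - [-0.613, -0.97, 0]
    - [-0.613, -0.97, 0]
  angular:
    - [0, 0, 0]
    - [0, 0, 0]
    - [0, 0, 0]
    - [0, 0, 0]
    - [0, 0, 0]
    - [0, 0, 0]
    - [0, 0, 0]
  jaw: [1, 1, 1, 1, 1, 1, 1]

```text
time_s: 15.18
position: [0.448, -0.25, 0.1636]
tcp_rot: [1.898, 2.503, 0.001]
ft_force: [0.2, -0.3, -0.1]
width: 1.002
grip_force: 0.0
```

Run:
```python
from h import *
Z["fill_cheese"]=.008
look(["fill_cheese"],Z,"w6")
```

```text
t 15.18 tcp [ 448.  -250.   163.6] close ang 15.6 tilt [0.0004 0.0004] w 94.1 F [ 0.2 -0.3 -0.1]
fill_cheese (0.82, (array([ 447.2, -252. ]), array([117.8,  58. ]), 12.9), array([34, 50, 76]), (array([287, 130], dtype=int32), array([351, 249], dtype=int32)))
fill_cheese (0.82, (array([ 596. , -223.9]), array([120. ,  60.1]), 88.5), array([ 56, 108,  54]), (array([407, 161], dtype=int32), array([535, 248], dtype=int32)))
fill_cheese (0.7, (array([ 295.8, -267. ]), array([117.7,  61.2]), 75.8), array([ 53, 100,  51]), (array([ 95, 110], dtype=int32), array([228, 219], dtype=int32)))
```

View pics/w6.png

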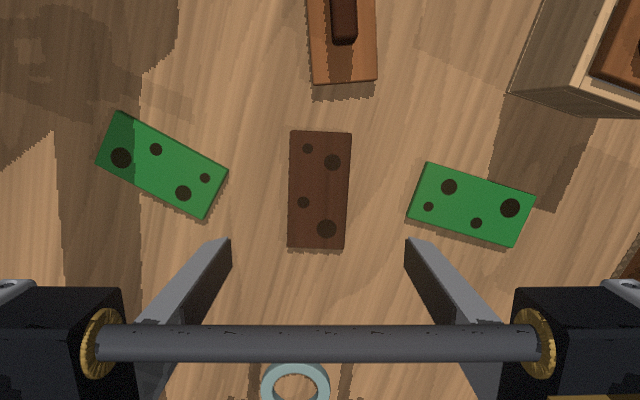

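The brown cheese at (319,190) lies between the two green decoys: (447.2, -252.0), yaw 12.9°.

Call:
jog_arm:
  delta_pos:
    - [-0.006, -0.012, -0.25]
    - [-0.006, -0.012, -0.5]
    - [-0.006, -0.012, -0.75]
    - [-0.006, -0.012, -0.9]
    - [-0.006, -0.012, -0.97]
    - [-0.006, -0.012, -0.97]
  angular:
    - [0, 0, -0.015]
    - [0, 0, -0.015]
    - [0, 0, -0.015]
    - [0, 0, -0.015]
    - [0, 0, -0.015]
    - [0, 0, -0.015]
  jaw: [1, 1, 1, 1, 1, 1]

```text
time_s: 15.78
position: [0.4459, -0.2498, 0.0155]
tcp_rot: [-1.95, -2.456, -0.001]
ft_force: [-0.1, -0.1, 0.2]
width: 0.997
grip_force: 0.0
```

Call:
jog_arm:
  delta_pos:
    - [0, 0, -0.1]
    - [0, 0, -0.1]
    - [0, 0, -0.1]
    - [0, 0, -0.1]
    - [0, 0, -0.1]
    - [0, 0, -0.1]
    - [0, 0, -0.1]
    - [0, 0, -0.1]
  angular:
    - [0, 0, 0]
    - [0, 0, 0]
    - [0, 0, 0]
    - [0, 0, 0]
    - [0, 0, 0]
    - [0, 0, 0]
    - [0, 0, 0]
    - [0, 0, 0]
  jaw: [1, 1, 0, 0, -0.1, -0.1, -0.1, -0.1]
  force: 25

```text
time_s: 16.45
position: [0.4471, -0.2526, 0.0034]
tcp_rot: [1.956, 2.457, 0.0]
ft_force: [0.9, -0.0, 3.5]
width: 0.614
grip_force: 25.1
```

Call:
jog_arm:
  delta_pos:
    - [0, 0, 0.25]
    - [0, 0, 0.5]
    - [0, 0.1, 0.75]
    - [0.1, 0.25, 1]
    - [0.25, 0.5, 1]
    - [0.5, 0.75, 1]
    - [0.75, 0.95, 1]
    - [0.85, 0.95, 1]
  angular:
    - [0, 0, 0]
    - [0, 0, 0]
    - [0, 0, 0]
    - [0, 0, -0.04]
    - [0, 0, -0.078]
    - [0, 0, -0.078]
    - [0, 0, -0.078]
    - [0, 0, -0.078]
  jaw: [-0.1, -0.1, -0.1, -0.1, -0.1, -0.1, -0.1, -0.1]

```text
time_s: 17.12
position: [0.5749, -0.1071, 0.1534]
tcp_rot: [-2.241, -2.202, -0.0]
ft_force: [0.8, -0.9, -0.3]
width: 0.614
grip_force: 25.0
```

Call:
jog_arm:
  delta_pos:
    - [0.15, 0.25, 0]
    - [0.3, 0.5, 0]
    - [0.389, 0.75, 0]
    - [0.389, 1, 0]
    - [0.389, 1, 0]
    - [0.389, 1, 0]
    - [0.389, 1, 0]
    - [0.389, 1, 0]
  angular:
    - [0, 0, 0]
    - [0, 0, 0]
    - [0, 0, 0]
    - [0, 0, 0]
    - [0, 0, 0]
    - [0, 0, 0]
    - [0, 0, 0]
    - [0, 0, 0]
  jaw: [-0.1, -0.1, -0.1, -0.1, -0.1, -0.1, -0.1, -0.1]

```text
time_s: 17.78
position: [0.6324, 0.039, 0.1529]
tcp_rot: [-2.244, -2.199, 0.001]
ft_force: [-0.4, 0.2, -0.1]
width: 0.617
grip_force: 25.0
```

Run:
```python
from h import *
p,im=look(["fill_cheese"],{"fill_cheese":.16})
g=cv2.GaussianBlur(im,(3,3),0).astype(float)
for r in (20,50,80,110):
    d=np.abs(np.diff(g[r-1:r+2].mean(0),axis=0)).sum(1)
    pk=[c for c in range(240,400) if d[c]>35 and d[c]==d[max(0,c-2):c+3].max()]
    print(r,[(c,*np.round(p2w(p,(c+.5,r),.088)[0]*1000,1)) for c in pk])
```

```text
t 17.78 tcp [632.4  39.  152.9] close ang -1.2 tilt [-0.0003 -0.0003] w 58.0 F [-0.4  0.2 -0.1]
fill_cheese (0.93, (array([613.9, -49.5]), array([60.8,  4.5]), 89.0), array([40, 78, 34]), (array([241, 393], dtype=int32), array([343, 399], dtype=int32)))
fill_cheese (0.6, (array([631.2,  48.7]), array([100.3,  58. ]), -1.4), array([35, 49, 77]), (array([259, 142], dtype=int32), array([376, 325], dtype=int32)))
fill_cheese (0.59, (array([631.4, -35.3]), array([42.2, 16.1]), 88.8), array([ 44,  67, 102]), (array([285, 364], dtype=int32), array([357, 387], dtype=int32)))
20 [(256, np.float64(595.0), np.float64(170.2)), (267, np.float64(602.0), np.float64(170.0)), (274, np.float64(606.4), np.float64(169.9)), (369, np.float64(666.5), np.float64(168.7)), (380, np.float64(673.4), np.float64(168.6))]
50 [(257, np.float64(594.6), np.float64(152.4)), (268, np.float64(601.7), np.float64(152.2)), (274, np.float64(605.6), np.float64(152.1)), (297, np.float64(620.4), np.float64(151.8)), (346, np.float64(651.9), np.float64(151.2)), (365, np.float64(664.1), np.float64(150.9)), (368, np.float64(666.1), np.float64(150.9)), (379, np.float64(673.1), np.float64(150.8))]
80 [(259, np.float64(594.8), np.float64(134.0)), (269, np.float64(601.4), np.float64(133.8)), (275, np.float64(605.3), np.float64(133.7)), (305, np.float64(625.0), np.float64(133.3)), (343, np.float64(649.9), np.float64(132.8)), (364, np.float64(663.7), np.float64(132.5)), (368, np.float64(666.3), np.float64(132.5)), (378, np.float64(672.9), np.float64(132.4))]
110 [(259, np.float64(593.7), np.float64(114.9)), (269, np.float64(600.4), np.float64(114.8)), (272, np.float64(602.4), np.float64(114.7)), (367, np.float64(665.9), np.float64(113.4)), (377, np.float64(672.6), np.float64(113.3))]
```

Call:
jog_arm:
  delta_pos:
    - [-0.005, 0.002, -0.1]
    - [-0.005, 0.002, -0.2]
    - [-0.005, 0.002, -0.28]
    - [-0.005, 0.002, -0.34]
    - [-0.005, 0.002, -0.42]
    - [-0.005, 0.002, -0.5]
    - [-0.005, 0.002, -0.6]
    - [-0.005, 0.002, -0.66]
  angular:
    - [0, 0, 0]
    - [0, 0, 0]
    - [0, 0, 0]
    - [0, 0, 0]
    - [0, 0, 0]
    - [0, 0, 0]
    - [0, 0, 0]
    - [0, 0, 0]
  jaw: [-0.1, -0.1, -0.1, -0.1, -0.1, -0.1, -0.1, -0.1]

```text
time_s: 18.55
position: [0.6311, 0.0404, 0.0519]
tcp_rot: [-2.241, -2.199, 0.002]
ft_force: [-0.7, -0.6, -1.0]
width: 0.61
grip_force: 25.0
```

Call:
jog_arm:
  delta_pos:
    - [0, 0, -0.06]
    - [0, 0, -0.115]
    - [0, 0, -0.115]
    - [0, 0, -0.115]
    - [0, 0, -0.115]
    - [0, 0, -0.115]
    - [0, 0, 0.2]
    - [0, 0, 0.5]
  angular:
    - [0, 0, 0]
    - [0, 0, 0]
    - [0, 0, 0]
    - [0, 0, 0]
    - [0, 0, 0]
    - [0, 0, 0]
    - [0, 0, 0]
    - [0, 0, 0]
  jaw: [-0.1, -0.1, -0.1, 0.5, 0.7, 0.7, 0.7, 1]

```text
time_s: 19.22
position: [0.6294, 0.0407, 0.1182]
tcp_rot: [-2.238, -2.197, 0.007]
ft_force: [1.2, 0.0, 0.4]
width: 0.884
grip_force: 0.0
```

Call:
jog_arm:
  delta_pos:
    - [-0.05, 0, 0.15]
    - [-0.2, 0.1, 0.21]
    - [-0.4, 0.3, 0.21]
    - [-0.6, 0.5, 0.21]
    - [-0.75, 0.7, 0.21]
    - [-0.9, 0.9, 0.21]
    - [-1, 1, 0.21]
    - [-1, 1, 0.21]
  angular:
    - [0, 0, 0.093]
    - [0, 0, 0.093]
    - [0, 0, 0.093]
    - [0, 0, 0.093]
    - [0, 0, 0.093]
    - [0, 0, 0.093]
    - [0, 0, 0.093]
    - [0, 0, 0.093]
  jaw: [1, 1, 1, 1, 1, 1, 1, 1]

```text
time_s: 19.88
position: [0.4793, 0.1931, 0.1518]
tcp_rot: [-1.892, -2.507, -0.001]
ft_force: [-0.3, -0.9, -0.2]
width: 1.002
grip_force: 0.0
```

Call:
jog_arm:
  delta_pos:
    - [-0.235, 0.2, 0]
    - [-0.235, 0.365, 0]
    - [-0.235, 0.365, 0]
    - [-0.235, 0.365, 0]
    - [-0.235, 0.365, 0]
    - [-0.235, 0.365, 0]
  angular:
    - [0, 0, 0]
    - [0, 0, 0]
    - [0, 0, 0]
    - [0, 0, 0]
    - [0, 0, 0]
    - [0, 0, 0]
  jaw: [1, 1, 1, 1, 1, 1]

```text
time_s: 20.38
position: [0.4475, 0.2443, 0.1518]
tcp_rot: [1.899, 2.502, 0.0]
ft_force: [0.7, 0.5, 0.5]
width: 1.0
grip_force: 0.0
```

Run:
```python
from h import *
look(["bread_top"],Z,"w7")
```

```text
t 20.38 tcp [447.5 244.3 151.8] close ang 15.6 tilt [ 0.0005 -0.0002] w 94.0 F [0.7 0.5 0.5]
bread_top (0.87, (array([446.1, 245.9]), array([118.7,  58. ]), 14.8), array([ 48,  76, 114]), (array([287, 127], dtype=int32), array([350, 252], dtype=int32)))
```

View pics/w7.png

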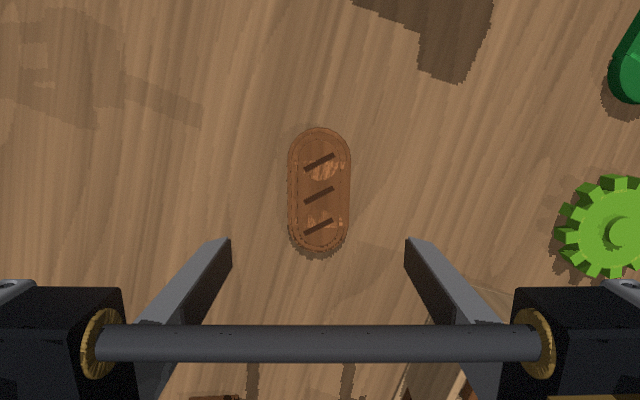

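The bread top at (319,190) is dome up with three scores: (446.1, 245.9), yaw 14.8°.

Call:
jog_arm:
  delta_pos:
    - [-0.004, 0.002, -0.25]
    - [-0.004, 0.002, -0.5]
    - [-0.004, 0.002, -0.75]
    - [-0.004, 0.002, -0.85]
    - [-0.004, 0.002, -0.9]
    - [-0.004, 0.002, -0.9]
  angular:
    - [0, 0, -0.004]
    - [0, 0, -0.004]
    - [0, 0, -0.004]
    - [0, 0, -0.004]
    - [0, 0, -0.004]
    - [0, 0, -0.004]
  jaw: [1, 1, 1, 1, 1, 1]

```text
time_s: 20.98
position: [0.4451, 0.2447, 0.0149]
tcp_rot: [-1.914, -2.489, 0.004]
ft_force: [0.4, -0.9, 0.9]
width: 0.997
grip_force: 0.0
```

Call:
jog_arm:
  delta_pos:
    - [0, 0, -0.09]
    - [0, 0, -0.09]
    - [0, 0, -0.09]
    - [0, 0, -0.09]
    - [0, 0, -0.09]
    - [0, 0, -0.09]
    - [0, 0, -0.09]
    - [0, 0, -0.09]
  angular:
    - [0, 0, 0]
    - [0, 0, 0]
    - [0, 0, 0]
    - [0, 0, 0]
    - [0, 0, 0]
    - [0, 0, 0]
    - [0, 0, 0]
    - [0, 0, 0]
  jaw: [1, 1, 0, 0, -0.1, -0.1, -0.1, -0.1]
  force: 25

```text
time_s: 21.65
position: [0.4464, 0.2457, 0.0035]
tcp_rot: [1.913, 2.491, 0.001]
ft_force: [-0.4, -0.0, 1.5]
width: 0.612
grip_force: 25.3
```

Call:
jog_arm:
  delta_pos:
    - [0, 0, 0.25]
    - [0, 0, 0.5]
    - [0, 0, 0.75]
    - [0.05, -0.05, 1]
    - [0.2, -0.25, 1]
    - [0.4, -0.4, 1]
    - [0.6, -0.6, 1]
    - [0.6, -0.6, 1]
  angular:
    - [0, 0, 0]
    - [0, 0, 0]
    - [0, 0, 0]
    - [0, 0, -0.04]
    - [0, 0, -0.08]
    - [0, 0, -0.089]
    - [0, 0, -0.089]
    - [0, 0, -0.089]
  jaw: [-0.1, -0.1, -0.1, -0.1, -0.1, -0.1, -0.1, -0.1]

```text
time_s: 22.32
position: [0.54, 0.1514, 0.1539]
tcp_rot: [2.245, 2.193, 0.002]
ft_force: [0.1, 0.5, 0.1]
width: 0.61
grip_force: 25.0
```

Call:
jog_arm:
  delta_pos:
    - [0.15, -0.15, 0]
    - [0.3, -0.35, 0]
    - [0.5, -0.5, 0]
    - [0.639, -0.65, 0]
    - [0.639, -0.767, 0]
    - [0.639, -0.767, 0]
    - [0.639, -0.767, 0]
    - [0.639, -0.767, 0]
  angular:
    - [0, 0, 0]
    - [0, 0, 0]
    - [0, 0, 0]
    - [0, 0, 0]
    - [0, 0, 0]
    - [0, 0, 0]
    - [0, 0, 0]
    - [0, 0, 0]
  jaw: [-0.1, -0.1, -0.1, -0.1, -0.1, -0.1, -0.1, -0.1]

```text
time_s: 22.98
position: [0.6311, 0.0415, 0.1527]
tcp_rot: [-2.241, -2.2, 0.001]
ft_force: [-0.3, 0.1, -0.4]
width: 0.613
grip_force: 25.0
```

Run:
```python
from h import *
look(["bread_top"],{"bread_top":.161},"w8")
```

```text
t 22.98 tcp [631.1  41.5 152.7] close ang -1.0 tilt [-0.001   0.0005] w 57.7 F [-0.3  0.1 -0.4]
bread_top (0.59, (array([629.8,  51.6]), array([98.5, 57.9]), -1.0), array([ 53,  84, 126]), (array([260, 143], dtype=int32), array([375, 324], dtype=int32)))
bread_top (0.51, (array([633. , 123.2]), array([79.6, 56.9]), -1.1), array([ 92, 122, 150]), (array([259,   0], dtype=int32), array([385, 179], dtype=int32)))
```

Call:
jog_arm:
  delta_pos:
    - [0, 0, -0.1]
    - [0, 0, -0.2]
    - [0, 0, -0.28]
    - [0, 0, -0.34]
    - [0, 0, -0.4]
    - [0, 0, -0.47]
    - [0, 0, -0.55]
    - [0, 0, -0.6]
  angular:
    - [0, 0, 0]
    - [0, 0, 0]
    - [0, 0, 0]
    - [0, 0, 0]
    - [0, 0, 0]
    - [0, 0, 0]
    - [0, 0, 0]
    - [0, 0, 0]
  jaw: [-0.1, -0.1, -0.1, -0.1, -0.1, -0.1, -0.1, -0.1]

```text
time_s: 23.75
position: [0.6313, 0.0406, 0.0614]
tcp_rot: [-2.241, -2.2, 0.001]
ft_force: [-0.5, -0.1, -1.6]
width: 0.615
grip_force: 25.0
```

Call:
jog_arm:
  delta_pos:
    - [0, 0, -0.06]
    - [0, 0, -0.11]
    - [0, 0, -0.11]
    - [0, 0, -0.11]
    - [0, 0, -0.11]
    - [0, 0, -0.11]
    - [0, 0, 0.15]
    - [0, 0, 0.4]
  angular:
    - [0, 0, 0]
    - [0, 0, 0]
    - [0, 0, 0]
    - [0, 0, 0]
    - [0, 0, 0]
    - [0, 0, 0]
    - [0, 0, 0]
    - [0, 0, 0]
  jaw: [-0.1, -0.1, -0.1, 0.5, 0.7, 0.7, 0.7, 1]

```text
time_s: 24.42
position: [0.6298, 0.0407, 0.1216]
tcp_rot: [-2.239, -2.197, 0.006]
ft_force: [1.2, 0.3, -0.1]
width: 0.891
grip_force: 0.0
```

Call:
jog_arm:
  delta_pos:
    - [0, -0.2, 0.2]
    - [-0.1, -0.4, 0.25]
    - [-0.2, -0.6, 0.25]
    - [-0.2, -0.6, 0.25]
    - [-0.2, -0.6, 0.25]
    - [-0.2, -0.6, 0.25]
  angular:
    - [0, 0, 0]
    - [0, 0, 0]
    - [0, 0, 0]
    - [0, 0, 0]
    - [0, 0, 0]
    - [0, 0, 0]
  jaw: [1, 1, 1, 1, 1, 1]

```text
time_s: 24.92
position: [0.602, -0.0492, 0.1607]
tcp_rot: [2.242, 2.2, 0.001]
ft_force: [-0.5, -0.1, -0.8]
width: 1.006
grip_force: 0.0
```

Run:
```python
from h import *
look(["bread_top"],{"bread_top":.053},"w9")
im=grab_frame("top");p=cam("top")
print(masks("cover","top",p,.014,im)[:2])
```

```text
t 24.92 tcp [602.  -49.2 160.7] close ang -1.1 tilt [0.0004 0.0003] w 94.5 F [-0.5 -0.1 -0.8]
bread_top (0.59, (array([630.2,  39.6]), array([118.2,  58.9]), -2.4), array([ 50,  80, 121]), (array([316,   8], dtype=int32), array([393, 167], dtype=int32)))
[(0.84, (array([ 432.2, -110.9]), array([72.7, 59.6]), 19.8), array([ 54,  82, 116]), (array([337, 223], dtype=int32), array([355, 243], dtype=int32)))]
```

View pics/w9.png

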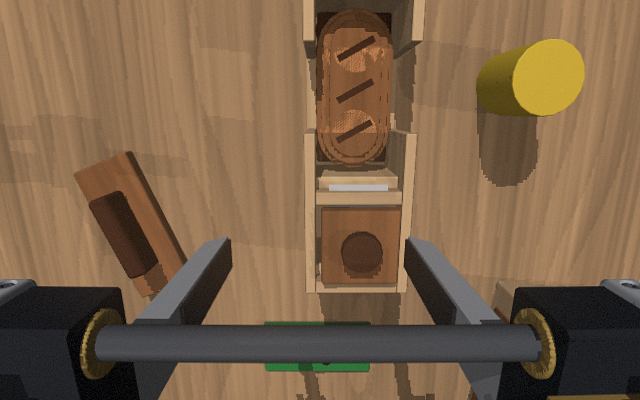

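The bread top sits squarely in the pocket at (355,87). Both spring catches at the near end are visible. Now the cover.

Call:
jog_arm:
  delta_pos:
    - [-0.2, -0.15, 0]
    - [-0.4, -0.3, 0]
    - [-0.6, -0.45, 0]
    - [-0.8, -0.6, 0]
    - [-1, -0.67, 0]
    - [-1, -0.67, 0]
    - [-1, -0.67, 0]
    - [-1, -0.67, 0]
  angular:
    - [0, 0, 0.117]
    - [0, 0, 0.117]
    - [0, 0, 0.117]
    - [0, 0, 0.117]
    - [0, 0, 0.117]
    - [0, 0, 0.117]
    - [0, 0, 0.117]
    - [0, 0, 0.117]
  jaw: [1, 1, 1, 1, 1, 1, 1, 1]

```text
time_s: 25.78
position: [0.4527, -0.1497, 0.1609]
tcp_rot: [1.801, 2.573, 0.001]
ft_force: [0.4, 0.3, 0.8]
width: 0.999
grip_force: 0.0
```

Run:
```python
from h import *
p,im=look(["cover"],Z,"w10")
# bar: dark pixels inside the board
hs=cv2.cvtColor(im,cv2.COLOR_BGR2GRAY)
for d in cut_out("cover","wrist")[:1]:
    m=d["mask"]; m2=cv2.erode(m.astype(np.uint8),np.ones((9,9)))
    dk=((hs<np.percentile(hs[m],[35])[0])&(m2>0)).astype(np.uint8); dk=cv2.morphologyEx(dk,cv2.MORPH_OPEN,np.ones((5,5)))
    cs,_=cv2.findContours(dk,0,2); k=max(cs,key=cv2.contourArea)[:,0]; print("bar",rect(p2w(p,k,.03)))
```

```text
t 25.78 tcp [ 452.7 -149.7  160.9] close ang 20.0 tilt [ 0.001  -0.0002] w 93.9 F [0.4 0.3 0.8]
cover (0.66, (array([419.2, -82. ]), array([138.5,  57.9]), 20.0), array([ 46,  72, 109]), (array([276,  27], dtype=int32), array([343, 187], dtype=int32)))
bar (array([420.9, -92.4]), array([103.8,  23.8]), 20.1)
```

View pics/w10.png

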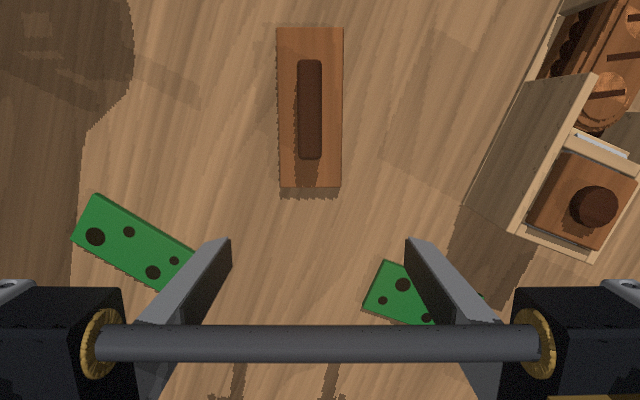

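Call:
jog_arm:
  delta_pos:
    - [-0.1, 0.2, -0.1]
    - [-0.221, 0.451, -0.2]
    - [-0.221, 0.451, -0.45]
    - [-0.221, 0.451, -0.6]
    - [-0.221, 0.451, -0.75]
    - [-0.221, 0.451, -0.85]
    - [-0.221, 0.451, -0.85]
    - [-0.221, 0.451, -0.85]
  angular:
    - [0, 0, 0]
    - [0, 0, 0]
    - [0, 0, 0]
    - [0, 0, 0]
    - [0, 0, 0]
    - [0, 0, 0]
    - [0, 0, 0]
    - [0, 0, 0]
  jaw: [1, 1, 1, 1, 1, 1, 1, 1]

```text
time_s: 26.6
position: [0.4187, -0.0818, 0.0327]
tcp_rot: [-1.8, -2.573, 0.0]
ft_force: [0.1, 0.2, 1.0]
width: 0.998
grip_force: 0.0
```

Call:
jog_arm:
  delta_pos:
    - [0, 0, -0.1]
    - [0, 0, -0.1]
    - [0, 0, -0.1]
    - [0, 0, -0.1]
    - [0, 0, -0.1]
    - [0, 0, -0.1]
    - [0, 0, -0.1]
    - [0, 0, -0.1]
  angular:
    - [0, 0, 0]
    - [0, 0, 0]
    - [0, 0, 0]
    - [0, 0, 0]
    - [0, 0, 0]
    - [0, 0, 0]
    - [0, 0, 0]
    - [0, 0, 0]
  jaw: [1, 0.2, -0.4, -0.8, -0.9, -0.9, -0.9, -0.9]
  force: 30

```text
time_s: 27.27
position: [0.4189, -0.0824, 0.0184]
tcp_rot: [1.802, 2.573, 0.0]
ft_force: [-0.8, -0.2, -0.7]
width: 0.539
grip_force: 0.0
```

Run:
```python
from h import *
s=sense();print(s["width"]*94,s["grip_force"],s["position"])
p=camera_params("wrist");im=cv2.imread("pics/w9.png")
a=np.radians(-1.1);Rm=np.array([[-np.sin(a),np.cos(a),0],[np.cos(a),np.sin(a),0],[0,0,-1]]).T
M=np.zeros((3,3));M[:,1]=[np.cos(a),np.sin(a),0];M[:,2]=[0,0,-1];M[:,0]=np.cross(M[:,1],M[:,2])
T=np.eye(4);T[:3,:3]=M;T[:3,3]=[.602,-.0492,.1607];W=T@p["tool_from_camera"];p["R"]=W[:3,:3].T;p["t"]=-p["R"]@W[:3,3]
g=cv2.GaussianBlur(im,(3,3),0).astype(float)
for c in (330,345,385):
    d=np.abs(np.diff(g[:,c-2:c+3].mean(1),axis=0)).sum(1)
    print("col",c,[(q,int(d[q]),round(p2w(p,(c,q+.5),.088)[0][1]*1000,1)) for q in range(160,300) if d[q]>30 and d[q]==d[max(0,q-2):q+3].max()])
for r in (20,150,170,240,280):
    d=np.abs(np.diff(g[r-1:r+2].mean(0),axis=0)).sum(1)
    print(r,[(c,*np.round(p2w(p,(c+.5,r),.088)[0]*1000,1)) for c in range(295,430) if d[c]>35 and d[c]==d[max(0,c-2):c+3].max()])
```

```text
50.67622384013494 0.0 [ 0.41892446 -0.08244627  0.01838273]
col 330 [(161, 39, np.float64(-9.3)), (164, 32, np.float64(-11.5)), (170, 69, np.float64(-15.8)), (176, 57, np.float64(-20.2)), (184, 33, np.float64(-26.1)), (190, 49, np.float64(-30.5)), (204, 80, np.float64(-41.1)), (287, 67, np.float64(-108.6)), (292, 94, np.float64(-112.9))]
col 345 [(161, 35, np.float64(-9.5)), (171, 72, np.float64(-16.8)), (176, 60, np.float64(-20.4)), (184, 39, np.float64(-26.3)), (190, 75, np.float64(-30.7)), (204, 75, np.float64(-41.3)), (210, 30, np.float64(-45.9)), (286, 65, np.float64(-107.9)), (292, 91, np.float64(-113.2))]
col 385 [(167, 52, np.float64(-14.4)), (176, 58, np.float64(-21.0)), (184, 32, np.float64(-26.9)), (190, 65, np.float64(-31.3)), (203, 68, np.float64(-41.1)), (286, 68, np.float64(-108.6)), (292, 95, np.float64(-113.9))]
20 [(302, np.float64(593.4), np.float64(83.7)), (313, np.float64(600.5), np.float64(83.5)), (316, np.float64(602.5), np.float64(83.5)), (391, np.float64(651.5), np.float64(82.6)), (412, np.float64(665.2), np.float64(82.5)), (423, np.float64(672.4), np.float64
[... 451 characters left out ...]
(-15.2)), (323, np.float64(605.5), np.float64(-15.4)), (403, np.float64(663.1), np.float64(-16.5)), (413, np.float64(670.3), np.float64(-16.6))]
240 [(305, np.float64(591.0), np.float64(-68.5)), (314, np.float64(597.8), np.float64(-68.6)), (378, np.float64(646.3), np.float64(-69.6)), (399, np.float64(662.3), np.float64(-69.9)), (404, np.float64(666.1), np.float64(-70.0)), (409, np.float64(669.9), np.float64(-70.1))]
280 [(305, np.float64(590.1), np.float64(-101.7)), (314, np.float64(597.1), np.float64(-101.9)), (320, np.float64(601.8), np.float64(-101.9)), (397, np.float64(662.1), np.float64(-103.2)), (406, np.float64(669.1), np.float64(-103.4)), (410, np.float64(672.3), np.float64(-103.5))]
```

Call:
jog_arm:
  delta_pos:
    - [0, 0, 0]
    - [0, 0, 0]
    - [0, 0, 0]
    - [0, 0, 0]
    - [0, 0, 0]
    - [0, 0, 0]
    - [0, 0, 0.1]
    - [0, 0, 0.2]
  angular:
    - [0, 0, 0]
    - [0, 0, 0]
    - [0, 0, 0]
    - [0, 0, 0]
    - [0, 0, 0]
    - [0, 0, 0]
    - [0, 0, 0]
    - [0, 0, 0]
  jaw: [-0.9, -0.9, -0.9, -0.9, -0.9, -0.9, -0.9, -0.9]
  force: 40

```text
time_s: 27.93
position: [0.4174, -0.0818, 0.0473]
tcp_rot: [-1.8, -2.57, 0.001]
ft_force: [0.6, 0.9, -1.0]
width: 0.212
grip_force: 40.0
```

Call:
jog_arm:
  delta_pos:
    - [0, 0, 0.25]
    - [0, 0, 0.5]
    - [0, 0.05, 0.75]
    - [0.2, 0.15, 0.8]
    - [0.4, 0.3, 0.8]
    - [0.6, 0.45, 0.8]
    - [0.8, 0.6, 0.8]
    - [0.8, 0.6, 0.8]
  angular:
    - [0, 0, 0]
    - [0, 0, -0.02]
    - [0, 0, -0.05]
    - [0, 0, -0.09]
    - [0, 0, -0.1164]
    - [0, 0, -0.1164]
    - [0, 0, -0.1164]
    - [0, 0, -0.1164]
  jaw: [-0.9, -0.9, -0.9, -0.9, -0.9, -0.9, -0.9, -0.9]

```text
time_s: 28.6
position: [0.5417, 0.0106, 0.1674]
tcp_rot: [-2.236, -2.206, -0.002]
ft_force: [-0.4, -0.3, -0.5]
width: 0.211
grip_force: 40.0
```

Call:
jog_arm:
  delta_pos:
    - [0.2, 0.1, 0]
    - [0.4, 0.218, 0]
    - [0.62, 0.218, 0]
    - [0.62, 0.218, 0]
    - [0.62, 0.218, 0]
    - [0.62, 0.218, 0]
    - [0.62, 0.218, 0]
  angular:
    - [0, 0, 0]
    - [0, 0, 0]
    - [0, 0, 0]
    - [0, 0, 0]
    - [0, 0, 0]
    - [0, 0, 0]
    - [0, 0, 0]
  jaw: [-0.9, -0.9, -0.9, -0.9, -0.9, -0.9, -0.9]

```text
time_s: 29.18
position: [0.6306, 0.0401, 0.1679]
tcp_rot: [-2.24, -2.202, 0.001]
ft_force: [-0.7, 0.7, -0.6]
width: 0.209
grip_force: 40.0
```

Run:
```python
from h import *
look(["cover"],{"cover":.1645},"w11"); print(sense()["grip_force"])
```

```text
t 29.18 tcp [630.6  40.1 167.9] close ang -1.0 tilt [-0.0009 -0.    ] w 19.6 F [-0.7  0.7 -0.6]
cover (0.73, (array([629.1,  51.4]), array([117.4,  58. ]), -1.5), array([ 47,  72, 108]), (array([261, 120], dtype=int32), array([374, 325], dtype=int32)))
39.999720454216
```

View pics/w11.png

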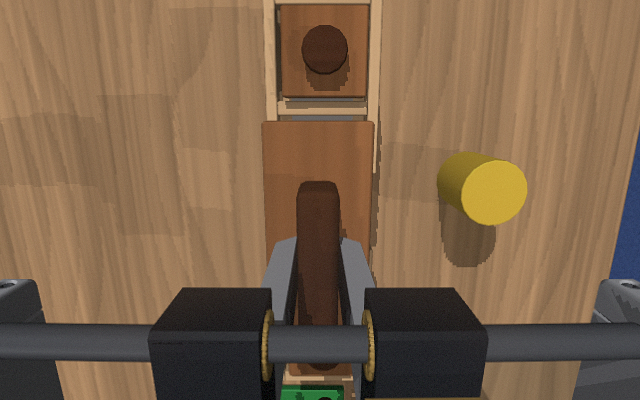

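The cover is held squarely, its far edge at row 120 just short of the divider at rows 100–117. Lower it gently with a small correction.

Call:
jog_arm:
  delta_pos:
    - [0.006, 0.003, -0.15]
    - [0.006, 0.003, -0.3]
    - [0.006, 0.003, -0.38]
    - [0.006, 0.003, -0.38]
    - [0.006, 0.003, -0.38]
    - [0.006, 0.003, -0.41]
    - [0.006, 0.003, -0.44]
    - [0.006, 0.003, -0.44]
  angular:
    - [0, 0, 0]
    - [0, 0, 0]
    - [0, 0, 0]
    - [0, 0, 0]
    - [0, 0, 0]
    - [0, 0, 0]
    - [0, 0, 0]
    - [0, 0, 0]
  jaw: [-0.9, -0.9, -0.9, -0.9, -0.9, -0.9, -0.9, -0.9]

```text
time_s: 29.95
position: [0.6326, 0.0408, 0.1021]
tcp_rot: [2.24, 2.203, 0.0]
ft_force: [0.3, -0.5, -1.3]
width: 0.208
grip_force: 40.0
```

Call:
jog_arm:
  delta_pos:
    - [0, 0, -0.02]
    - [0, 0, -0.035]
    - [0, 0, -0.05]
    - [0, 0, -0.065]
    - [0, 0, -0.08]
    - [0, 0, -0.08]
    - [0, 0, -0.08]
  angular:
    - [0, 0, 0]
    - [0, 0, 0]
    - [0, 0, 0]
    - [0, 0, 0]
    - [0, 0, 0]
    - [0, 0, 0]
    - [0, 0, 0]
  jaw: [-0.9, -0.9, -0.9, -0.9, -0.9, -0.9, -0.9]

```text
time_s: 30.53
position: [0.633, 0.0407, 0.0901]
tcp_rot: [2.239, 2.202, 0.001]
ft_force: [1.9, -0.8, -0.4]
width: 0.207
grip_force: 40.0
```

Call:
jog_arm:
  delta_pos:
    - [0, 0, -0.01]
    - [0, 0, -0.02]
    - [0, 0, -0.03]
    - [0, 0, -0.03]
    - [0, 0, -0.03]
  angular:
    - [0, 0, 0]
    - [0, 0, 0]
    - [0, 0, 0]
    - [0, 0, 0]
    - [0, 0, 0]
  jaw: [-0.9, -0.9, -0.9, -0.9, -0.9]

```text
time_s: 30.95
position: [0.6331, 0.0407, 0.09]
tcp_rot: [2.239, 2.203, -0.001]
ft_force: [-10.5, 0.5, 22.4]
width: 0.207
grip_force: 40.0
```

The cover stops hard at TCP 90.0 mm under 22 N, so its underside is at 72 mm: home. Release it and go to the right pot.

Call:
jog_arm:
  delta_pos:
    - [0, 0, 0.033]
    - [0, 0, 0.033]
    - [0, 0, 0.033]
    - [0, 0, 0.033]
    - [0, 0, 0.15]
    - [0, 0, 0.4]
    - [0, 0, 0.5]
    - [0, -0.2, 0.5]
  angular:
    - [0, 0, 0]
    - [0, 0, 0]
    - [0, 0, 0]
    - [0, 0, 0]
    - [0, 0, 0]
    - [0, 0, 0]
    - [0, 0, 0]
    - [0, 0, 0]
  jaw: [-0.3, -0.1, -0.1, -0.1, -0.1, -0.1, -1, -1]

```text
time_s: 31.62
position: [0.635, 0.0137, 0.165]
tcp_rot: [2.231, 2.205, 0.008]
ft_force: [1.4, 0.4, 0.2]
width: 0.343
grip_force: 0.0
```

Call:
jog_arm:
  delta_pos:
    - [-0.02, -0.25, 0]
    - [-0.02, -0.45, 0]
    - [-0.02, -0.56, 0]
    - [-0.02, -0.56, 0]
    - [-0.02, -0.56, 0]
    - [-0.02, -0.56, 0]
    - [-0.02, -0.56, -0.15]
    - [-0.02, -0.56, -0.27]
  angular:
    - [0, 0, 0]
    - [0, 0, 0]
    - [0, 0, 0]
    - [0, 0, 0]
    - [0, 0, 0]
    - [0, 0, 0]
    - [0, 0, 0]
    - [0, 0, 0]
  jaw: [-1, -1, -1, -1, -1, -1, -1, -1]

```text
time_s: 32.28
position: [0.6303, -0.0719, 0.1201]
tcp_rot: [2.237, 2.204, 0.002]
ft_force: [0.0, -0.0, 0.6]
width: 0.004
grip_force: 0.0
```

Call:
jog_arm:
  delta_pos:
    - [0, 0, -0.05]
    - [0, 0, -0.08]
    - [0, 0, -0.11]
    - [0, 0, -0.14]
    - [0, 0, -0.17]
    - [0, 0, -0.17]
    - [0, 0, -0.17]
  angular:
    - [0, 0, 0]
    - [0, 0, 0]
    - [0, 0, 0]
    - [0, 0, 0]
    - [0, 0, 0]
    - [0, 0, 0]
    - [0, 0, 0]
  jaw: [-1, -1, -1, -1, -1, -1, -1]

```text
time_s: 32.87
position: [0.631, -0.0727, 0.0982]
tcp_rot: [2.237, 2.202, 0.002]
ft_force: [-4.1, 1.1, 13.0]
width: 0.005
grip_force: 6.6
```

Call:
jog_arm:
  delta_pos:
    - [0, 0, -0.02]
    - [0, 0, -0.02]
    - [0, 0, -0.02]
  angular:
    - [0, 0, 0]
    - [0, 0, 0]
    - [0, 0, 0]
  jaw: [-1, -1, -1]

```text
time_s: 33.12
position: [0.6311, -0.0728, 0.0981]
tcp_rot: [2.237, 2.203, 0.001]
ft_force: [-13.1, 3.6, 26.9]
width: 0.008
grip_force: 13.7
```

Call:
jog_arm:
  delta_pos:
    - [0, 0, 0.15]
    - [0, 0, 0.35]
    - [0, 0.2, 0.42]
    - [0.01, 0.4, 0.42]
    - [0.015, 0.65, 0.42]
    - [0.02, 0.85, 0.42]
    - [0.02, 1, 0.42]
    - [0.02, 1, 0.42]
  angular:
    - [0, 0, 0]
    - [0, 0, 0]
    - [0, 0, 0]
    - [0, 0, 0]
    - [0, 0, 0]
    - [0, 0, 0]
    - [0, 0, 0]
    - [0, 0, 0]
  jaw: [-1, -1, -1, -1, -1, -1, -1, -1]

```text
time_s: 33.78
position: [0.6324, 0.0812, 0.155]
tcp_rot: [-2.234, -2.208, -0.002]
ft_force: [0.2, 0.3, -0.1]
width: 0.004
grip_force: 0.0
```

Call:
jog_arm:
  delta_pos:
    - [0.01, 0.25, 0]
    - [0.01, 0.5, 0]
    - [0.01, 0.507, 0]
    - [0.01, 0.507, 0]
    - [0.01, 0.507, 0]
    - [0.01, 0.507, -0.12]
    - [0.01, 0.507, -0.22]
    - [0.01, 0.507, -0.22]
  angular:
    - [0, 0, 0]
    - [0, 0, 0]
    - [0, 0, 0]
    - [0, 0, 0]
    - [0, 0, 0]
    - [0, 0, 0]
    - [0, 0, 0]
    - [0, 0, 0]
  jaw: [-1, -1, -1, -1, -1, -1, -1, -1]

```text
time_s: 34.45
position: [0.6322, 0.1509, 0.1182]
tcp_rot: [-2.24, -2.198, 0.007]
ft_force: [-0.7, -0.2, -1.3]
width: 0.008
grip_force: 0.0
```

Call:
jog_arm:
  delta_pos:
    - [0, 0.01, -0.05]
    - [0, 0.01, -0.08]
    - [0, 0.01, -0.11]
    - [0, 0.01, -0.14]
    - [0, 0.01, -0.17]
    - [0, 0.01, -0.19]
    - [0, 0.01, -0.2]
    - [0, 0.01, -0.2]
  angular:
    - [0, 0, 0]
    - [0, 0, 0]
    - [0, 0, 0]
    - [0, 0, 0]
    - [0, 0, 0]
    - [0, 0, 0]
    - [0, 0, 0]
    - [0, 0, 0]
  jaw: [-1, -1, -1, -1, -1, -1, -1, -1]

```text
time_s: 35.12
position: [0.6362, 0.1541, 0.0981]
tcp_rot: [2.237, 2.201, 0.003]
ft_force: [-10.4, -2.5, 25.5]
width: 0.004
grip_force: 12.9
```

Both pot covers stop at 98.1 mm under 25 N, so they are home. I'll check that the long cover is level by pressing both ends of its bar.

Call:
jog_arm:
  delta_pos:
    - [0, 0, 0.15]
    - [0, 0, 0.3]
    - [0, -0.2, 0.35]
    - [0, -0.4, 0.35]
    - [0, -0.56, 0.35]
    - [0, -0.56, 0.3]
    - [0, -0.56, 0.22]
    - [0, -0.56, 0.22]
  angular:
    - [0, 0, 0]
    - [0, 0, 0]
    - [0, 0, 0]
    - [0, 0, 0]
    - [0, 0, 0]
    - [0, 0, 0]
    - [0, 0, 0]
    - [0, 0, 0]
  jaw: [-1, -1, -1, -1, -1, -1, -1, -1]

```text
time_s: 35.78
position: [0.6322, 0.0708, 0.1213]
tcp_rot: [-2.237, -2.2, 0.005]
ft_force: [-0.9, 0.4, -0.1]
width: 0.004
grip_force: 0.0
```

Call:
jog_arm:
  delta_pos:
    - [0, 0, -0.03]
    - [0, 0, -0.05]
    - [0, 0, -0.07]
    - [0, 0, -0.08]
    - [0, 0, -0.08]
    - [0, 0, -0.08]
  angular:
    - [0, 0, 0]
    - [0, 0, 0]
    - [0, 0, 0]
    - [0, 0, 0]
    - [0, 0, 0]
    - [0, 0, 0]
  jaw: [-1, -1, -1, -1, -1, -1]

```text
time_s: 36.28
position: [0.6342, 0.0714, 0.1162]
tcp_rot: [-2.238, -2.204, 0.001]
ft_force: [-10.5, 0.5, 17.8]
width: 0.004
grip_force: 8.9
```

Call:
jog_arm:
  delta_pos:
    - [0, 0, 0.15]
    - [0, -0.1, 0.2]
    - [-0.005, -0.3, 0.2]
    - [-0.005, -0.4, 0.2]
    - [-0.005, -0.4, 0.12]
    - [-0.005, -0.4, 0.06]
    - [-0.005, -0.4, 0]
    - [-0.005, -0.4, 0]
  angular:
    - [0, 0, 0]
    - [0, 0, 0]
    - [0, 0, 0]
    - [0, 0, 0]
    - [0, 0, 0]
    - [0, 0, 0]
    - [0, 0, 0]
    - [0, 0, 0]
  jaw: [-1, -1, -1, -1, -1, -1, -1, -1]

```text
time_s: 36.95
position: [0.6332, 0.0101, 0.1162]
tcp_rot: [-2.238, -2.204, 0.005]
ft_force: [-13.3, -2.7, 25.9]
width: 0.001
grip_force: 12.7
```

Both bar ends are at 116.2 mm (home is 116), so the cover is level. Retreat and take a final look.

Call:
jog_arm:
  delta_pos:
    - [0, 0, 0.2]
    - [0, 0, 0.45]
    - [-0.2, -0.15, 0.6]
    - [-0.4, -0.3, 0.7]
    - [-0.6, -0.45, 0.7]
    - [-0.6, -0.6, 0.7]
    - [-0.6, -0.6, 0.7]
    - [-0.6, -0.6, 0.7]
  angular:
    - [0, 0, 0]
    - [0, 0, 0]
    - [0, 0, 0]
    - [0, 0, 0]
    - [0, 0, 0]
    - [0, 0, 0]
    - [0, 0, 0]
    - [0, 0, 0]
  jaw: [-1, -1, -1, -1, -1, -1, -1, -1]

```text
time_s: 37.62
position: [0.5429, -0.0794, 0.2163]
tcp_rot: [-2.24, -2.2, 0.0]
ft_force: [-0.3, -0.1, -0.5]
width: 0.006
grip_force: 0.0
```

Run:
```python
from h import *
a=grab_frame("wrist");b=grab_frame("top")
cv2.imwrite("pics/end.png",np.vstack([cv2.resize(a,(480,300)),cv2.resize(b[110:310,160:480],(480,300))]))
print(sense()["position"],sense()["ft_force"])
```

```text
[ 0.5434828  -0.07855085  0.21653837] [ 0.45368349  0.63365506 -0.41767337]
```

View pics/end.png

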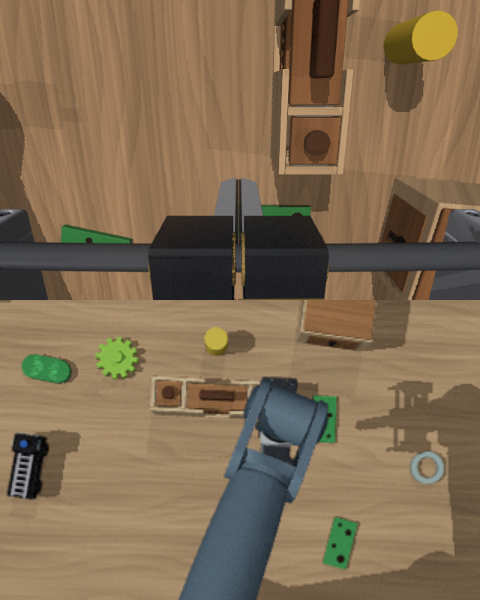

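All three covers look seated, at (325,40), (317,145) and (170,392). The decoys and bystanders are untouched and nothing is left on the bench.

```bash
python3 -c "
from plant import *
print(close_job())"
```

```text
the job is handed in; nothing more can be done
None
```

The sandwich is packed in order (base, lettuce, cheese, domed top; no tomato was out), all three covers are pressed home, and the job is handed in at about 38 s; no verdict came back.

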